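# Count out clock wheels and tip them into the tin

## Task

Slide the catch tin square under the pouring lip of the hinged counting tray and set every brass wheel from the platter and the mat flat in the tray, one to a pocket. When all are counted in, lift the red bar handle until all the wheels have slid out into the tin, then lower the tray gently all the way down, let go, and draw the filled tin out clear of the lip. Should a wheel miss the tin, put it in; leave the other things on the bench where they are.

Things in the scene. Friction and masses are not known exactly. Their poses are not given: they have to be found in the camera images.
- wheel0: brass clock wheel, present or absent from run to run: a toothed disc 60 mm across and 6 mm thick lying flat, with a plain round steel arbor 12 mm in diameter standing up from its centre to 44 mm above the wheel's underside; 90 g (may vary by a third). Origin at the centre of the underside, z up along the arbor. It starts on the pearwood platter or the cork mat (both 6 mm high).
- wheel1: brass clock wheel, present or absent from run to run: a toothed disc 60 mm across and 6 mm thick lying flat, with a plain round steel arbor 12 mm in diameter standing up from its centre to 44 mm above the wheel's underside; 90 g (may vary by a third). Origin at the centre of the underside, z up along the arbor. It starts on the pearwood platter or the cork mat (both 6 mm high).
- wheel2: brass clock wheel, present or absent from run to run: a toothed disc 60 mm across and 6 mm thick lying flat, with a plain round steel arbor 12 mm in diameter standing up from its centre to 44 mm above the wheel's underside; 90 g (may vary by a third). Origin at the centre of the underside, z up along the arbor. It starts on the pearwood platter or the cork mat (both 6 mm high).
- wheel3: brass clock wheel, present or absent from run to run: a toothed disc 60 mm across and 6 mm thick lying flat, with a plain round steel arbor 12 mm in diameter standing up from its centre to 44 mm above the wheel's underside; 90 g (may vary by a third). Origin at the centre of the underside, z up along the arbor. It starts on the pearwood platter or the cork mat (both 6 mm high).
- wheel4: brass clock wheel, present or absent from run to run: a toothed disc 60 mm across and 6 mm thick lying flat, with a plain round steel arbor 12 mm in diameter standing up from its centre to 44 mm above the wheel's underside; 90 g (may vary by a third). Origin at the centre of the underside, z up along the arbor. It starts on the pearwood platter or the cork mat (both 6 mm high).
- tray (a joint): tilt of the counting tray: 0 lying level on its stand, grows as the bar handle is lifted, stop at 1.15 rad. The tray weighs 0.6 kg and falls back, hardly braked, when let go. The wheels start to slide at 0.45 to 0.65 rad (friction varies); all have run out by about 1 rad
- tray_hinge (a point): middle of the tray's hinge axis, 60 mm above the bench. Turns with the tray: at tilt 0 its x axis points level from the bar handle to the pouring lip, y along the hinge, z up. Here the tray floor's top is at z = 5 mm, from x = -84 mm (17 mm high back wall) to x = +27 mm (open lip), 292 mm wide. A solid wooden stand below the tray reaches to x = 0
- tray_bar (a point): middle of the red round bar handle on the tray's free edge: bar 12 mm in diameter and 150 mm long, parallel to the hinge axis, 130 mm from it, 64 mm above the bench at tilt 0; between bar and tray there is a free gap of 36 mm, bridged by two 8 mm wide arms 65 mm either side of the middle
- pocket0 (a point): middle of the floor where a wheel should lie in one of the tray's four pockets: 69 mm wide, between ribs 3 mm thick and 12 mm above the floor, open towards the lip; pockets 72 mm apart, floor 65 mm above the bench at tilt 0, 45 mm from the hinge; axes as tray_hinge
- pocket1 (a point): middle of the floor where a wheel should lie in one of the tray's four pockets: 69 mm wide, between ribs 3 mm thick and 12 mm above the floor, open towards the lip; pockets 72 mm apart, floor 65 mm above the bench at tilt 0, 45 mm from the hinge; axes as tray_hinge
- pocket2 (a point): middle of the floor where a wheel should lie in one of the tray's four pockets: 69 mm wide, between ribs 3 mm thick and 12 mm above the floor, open towards the lip; pockets 72 mm apart, floor 65 mm above the bench at tilt 0, 45 mm from the hinge; axes as tray_hinge
- pocket3 (a point): middle of the floor where a wheel should lie in one of the tray's four pockets: 69 mm wide, between ribs 3 mm thick and 12 mm above the floor, open towards the lip; pockets 72 mm apart, floor 65 mm above the bench at tilt 0, 45 mm from the hinge; axes as tray_hinge
- tin: loose open tinplate catch tin, 0.4 kg, 320 mm in its y, 110 mm in x, walls and floor 4 mm; origin at the centre of the underside. The 28 mm high wall (-x) belongs against the stand, under the lip; ends and far wall (+x) 45 mm high. Ready when square to tray_hinge, origin 60 to 65 mm ahead of the hinge in x and within 10 mm in y; clear of the lip beyond 85 mm
- tin_lug (a point): grip point of the wooden lug standing on the middle of the tin's far wall: 24 mm in the tin's x, 14 mm in y, from 40 to 90 mm above the bench (wall top 45 mm); this point is 75 mm up, 53 mm from the tin's origin in x. Pinched across its 14 mm the tin can be slid over the bench; it tends to tip and lag when pulled fast or high
- bench_block: bystander: black iron block 90 x 70 x 40 mm, origin under its centre
- oil: bystander: amber oil bottle 40 mm in diameter, 80 mm high, origin under its centre
- driver: bystander: screwdriver 150 mm long
- brush: bystander: brush 160 mm long
- loupe: bystander: black eyeglass loupe, 40 mm in diameter, 30 mm high
- clip: bystander, fixed: chromed spring clip on a wooden foot holding a brass strike rack on edge, 110 mm long, top about 75 mm above the bench; origin under its centre
- platter: fixed turned pearwood platter, 166 mm in diameter, wheels stand on its floor 6 mm above the bench, rim 12 mm; origin under its centre
- mat: fixed cork mat 150 x 160 x 6 mm, origin under its centre
Things that resemble listed ones, but are neither listed nor needed, are in the scene too. Leave any green, pink or turquoise look-alike of the wheel4 alone.

How it is judged:
By the outcome, as a careful person would: the job done as asked, in the order asked, and still so for the second after the job is handed in, with the robot touching nothing.
Of wheel0, wheel1, wheel2, wheel3, wheel4 only 3 to 4 are there at a start; the rules pass over those that are not, and their reading is None.
At some moment in a run one of wheel0, wheel1, wheel2, wheel3, wheel4 may be knocked a few centimetres aside while the robot is not near it.
It also fails if it takes over 208 s, if anything falls off the work surface, if the arm or the gripper's body presses on something with over 40 N, if the wrist force passes 120 N, or if a joint passes its speed limit or range.

## Robot

A 7-joint arm with a two-finger parallel gripper is mounted at the origin on the work surface. World frame = base frame: x ahead of the robot, y to its left, z up, the work surface at z = 0. Lengths are in mm, angles in rad, forces in N, time in s.
With the tool pointing down it reaches from about 400 to 750 mm from the base axis. Payload 19.5 kg.
Tool frame: the origin (TCP) lies at the very end of the fingers, on their centre line; the grasp point (between the pads) lies manip.grip_depth behind it (manip.grip_depth is the distance from the TCP to the grasp point, in mm); z points along the fingers, y is the line along which they close (so a half turn about z gives the same grasp; the last joint's range is limited). The gripper opens to 85 mm and grips with 20 to 120 N. Pads are 22 mm wide; open, the fingers measure 114 mm over their backs; the gripper's body (76 mm by 85 mm) begins 54 mm behind the grasp point. The pads swing forward as they close: fully open they stand 13 mm farther back than shut.
Start: joints at [-1.389, 0.707, -0.028, 1.485, 0.022, 0.951, -0.075], TCP at [127.602, 560.633, 207.268] pointing down, gripper open.
Joint ranges: [-2.71, 2.71], [-0.32, 2.16], [-1.57, 1.52], [0, 2.45], [-1.46, 4.6], [0, 2.02], [-2.83, 2.83]. Speed limits (rad/s): [1.89, 1.89, 2.57, 2.57, 3.01, 3.01, 3.01].

## Interface

Orientations are given as a rotation vector (axis times angle).
In Python, from station import manip gives the robot as it stands. Calls block until the motion is done:
- manip.movep(position, orientation): joint-space move of the TCP to a pose.
- manip.line_to(position, frame=None, v=150): straight line of the TCP; frame=None keeps the orientation; v is the mean speed in mm/s.
- manip.set_joints(angles): joint-space move.
- manip.open_gripper() and manip.grasp(force=None): open the fingers fully, or close them until they stop; force is the grip in N (None keeps the last).
- manip.hold(seconds).
- manip.ik(position, orientation): joint angles nearest the present ones, or None.
- manip.observe(): the state.
- manip.camera(name): name is "side" or "top"; returns a dict with "img" (400x640x3 uint8, red, green, blue), "depth" (400x640 float32, mm along the optical axis (not along the pixel's ray), 0 where there is no reading), "K" (3x3 intrinsics, pixels), "rvec" (rotation vector, rad) and "tvec" (3), from world to camera coordinates, as OpenCV has them. Camera axes: x right, y down, z forward; pixel columns grow to the right and rows downward; lengths in mm; the calibration is good to about 2 mm. A picture is of the moment at which its call begins.
A pose or a line that the arm cannot do raises manip.MotionError and nothing moves.
- manip.finish_job(): hands the job in; it is judged then, once.
The state is a dict: "time_s": time; "joints": joint angles; "qd": joint speeds; "joint_efforts": joint torques, N m; "ee_pos": TCP position; "tcp_rot": TCP orientation; "force": force on the tool from outside, world axes, zero at the start; "wrist_torque": the same for the moment, N m; "finger_gap": opening from 0.0 (shut) to 1.0 (fully open); "grip_force": force on a finger pad.
Only numpy, scipy, OpenCV 4.12 (cv2) and the standard library are available. Lean on these libraries where they do the work, as an engineer would, in place of code of your own. Each camera call takes 0.05 s, during which the arm holds its last target. There are 200 camera calls.

## Working session

There is one attempt and no reset: what is moved stays moved. The work goes in short steps, each a Python script; the robot and the scene stay as the last script left them, time stands still between calls to the robot, and variables do not carry over. Pictures are saved under pics/ and viewed, at most 14 in all, crops included, and the job is handed in when it is done.

```bash
mkdir -p pics; ls
python3 - <<'E'
from station import manip
import cv2,numpy as np
for n in("top","side"):
    c=manip.camera(n); cv2.imwrite(f"pics/{n}0.png",cv2.cvtColor(c["img"],cv2.COLOR_RGB2BGR)); np.savez(f"{n}0.npz",**c)
    R=cv2.Rodrigues(c["rvec"])[0]; print(n,c["K"].tolist(),(-R.T@c["tvec"]).round(),R.round(2).tolist())
o=manip.observe(); print(o, manip.grip_depth)
E
```

```text
pics
top [[385.46439148906825, 0.0, 307.44526464508914], [0.0, 385.46439148906825, 206.09540091930654], [0.0, 0.0, 1.0]] [ 408.  -15. 1113.] [[0.02, -1.0, 0.01], [-0.99, -0.02, -0.13], [0.13, -0.01, -0.99]]
side [[489.83755830652245, 0.0, 314.95892513956676], [0.0, 489.83755830652245, 194.93009414577267], [0.0, 0.0, 1.0]] [1272.  785.  926.] [[-0.74, 0.67, -0.02], [0.43, 0.46, -0.78], [-0.51, -0.59, -0.62]]
{'time_s': 0.1, 'joints': array([-1.3887322 ,  0.70702419, -0.02759571,  1.48492769,  0.0219749 ,
        0.95092077, -0.07552258]), 'qd': array([-1.29934936e-03, -2.08462812e-03,  2.02744024e-05, -1.51649991e-03,
        1.39386544e-03, -1.30981000e-03,  1.25329141e-03]), 'joint_efforts': array([ 1.17849613e-03, -8.84308004e+01,  1.23596001e+00, -2.36460310e+01,
        1.68314186e-02,  5.05373406e-03, -1.12066332e-04]), 'ee_pos': array([127.540774  , 560.41448434, 206.8897156 ]), 'tcp_rot': array([-3.50830491e-01, -3.12185503e+00,  1.53075645e-03]), 'force': array([ 0.16020892,  0.36465689, -0.2239874 ]), 'wrist_torque': array([-0.01499217,  0.00526878, -0.00440022]), 'grip_force': 0.0, 'finger_gap': 0.9981830026872267} 18.700000000000003
```

View pics/top0.png

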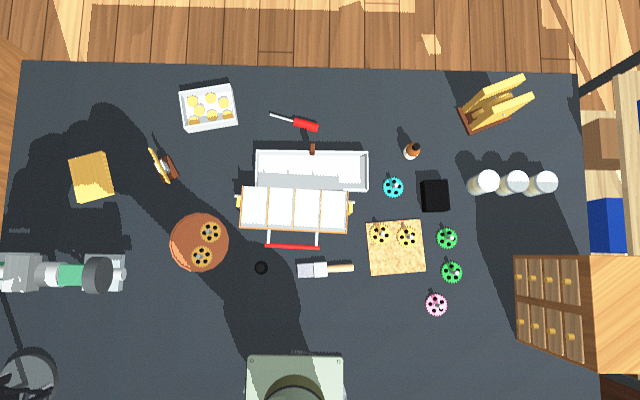

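View pics/side0.png

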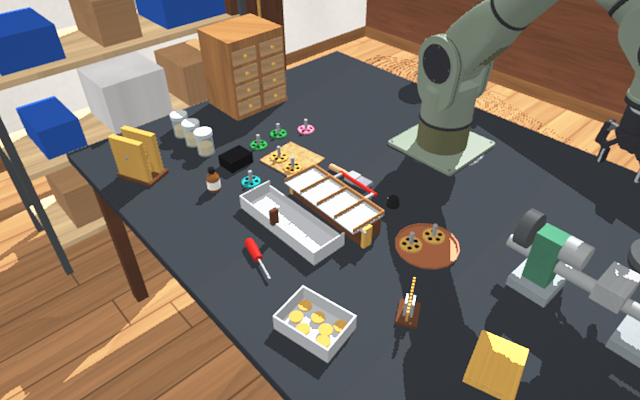

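The top view shows wheels with steel arbors and brass colour at (210,232) and (202,256) on the platter, and at (380,234) and (406,237) on the mat. Turquoise (393,187), green (447,238) and (452,272), and pink (437,305) are look-alikes on the bare bench. The red bar is at about (292,247) and the tin lug at (312,148). The tin sits ahead of the tray and slightly skewed.

```bash
cat > vis.py <<'E'
import cv2,numpy as np
def cloud(c):
    """world xyz per pixel (H,W,3); nan where no depth"""
    R=cv2.Rodrigues(c["rvec"])[0]; d=c["depth"].astype(float); h,w=d.shape
    u,v=np.meshgrid(np.arange(w),np.arange(h)); K=c["K"]
    p=np.stack([(u-K[0,2])/K[0,0]*d,(v-K[1,2])/K[1,1]*d,d],-1)
    P=(p-np.ravel(c["tvec"]))@R; P[d<=0]=np.nan; return P
def proj(c,pts):
    return cv2.projectPoints(np.float64(pts).reshape(-1,1,3),c["rvec"],c["tvec"],c["K"],None)[0].reshape(-1,2)
def blobs(P,mask,minn=3):
    n,l,s,_=cv2.connectedComponentsWithStats(mask.astype(np.uint8))
    return [P[l==i] for i in range(1,n) if s[i,4]>=minn]
E
python3 - <<'E'
import numpy as np,cv2
from vis import *
for n in("top","side"):
    c=dict(np.load(n+"0.npz"));P=cloud(c);img=c["img"].astype(int);hsv=cv2.cvtColor(c["img"],cv2.COLOR_RGB2HSV).astype(int)
    X,Y,Z=P[...,0],P[...,1],P[...,2]
    print(n,"bench z",np.nanmedian(Z[(Z<15)&(X>200)&(X<700)&(abs(Y)<400)]))
    print(" arbors(z>30, small):")
    for b in blobs(P,(Z>28)&(Z<60)&(X>150)&(X<700)&(Y>-450)&(Y<350)):
        e=np.ptp(b,axis=0)
        if len(b)<600: print("  ",len(b),b.mean(0).round(1),b[:,2].max().round(1),e.round())
    red=((hsv[...,0]<6)|(hsv[...,0]>174))&(hsv[...,1]>180)&(hsv[...,2]>90)&(X>150)&(X<800)
    for b in blobs(P,red,15):
        m=b.mean(0);u,s,vt=np.linalg.svd((b-m)[:, :2],full_matrices=False);print(" red",len(b),m.round(1),vt[0].round(3),np.ptp(b,axis=0).round(),"minmax y pts",b[b[:,1].argmin()].round(),b[b[:,1].argmax()].round())
# tin / tray from top
    hi=(Z>35)&(Z<110)&(X>330)&(X<620)&(Y>-200)&(Y<160)
    for b in blobs(P,hi,200):
        r=cv2.minAreaRect(b[:,:2].astype(np.float32));print(" hi",len(b),r, cv2.boxPoints(r).round().tolist())
E
```

```text
top bench z -0.299687594186289
 arbors(z>30, small):
   187 [676.3  69.7  40.1] 58.5 [105. 181.  30.]
   4 [699.5 -64.2  40.5] 47.3 [ 1.  3. 12.]
   7 [699.5 -78.2  42.2] 47.7 [ 1. 12. 13.]
   38 [ 696.1 -322.6   44.1] 55.1 [ 7. 26. 26.]
   92 [ 642.  -194.    40.2] 49.4 [104.   5.  19.]
   18 [ 608.8 -274.    41.6] 47.8 [11.  9. 17.]
   3 [594.8 -30.6  30.3] 31.5 [1. 6. 3.]
   3 [595.1 -79.1  29.1] 29.6 [3. 6. 1.]
   3 [ 596.9 -116.2   29.1] 30.1 [0. 6. 2.]
   4 [ 595.2 -136.3   28.7] 29.4 [3. 6. 1.]
   8 [ 596.6 -177.6   29.8] 31.3 [3. 9. 3.]
   4 [535.8 166.3  44.8] 57.7 [ 0.  4. 26.]
   6 [ 525.5 -144.3   48.2] 58.9 [ 1.  9. 30.]
   21 [467.1 246.9  45.4] 50.9 [ 9. 11. 22.]
   22 [ 470.6 -235.1   44.4] 51.4 [11. 10. 23.]
   24 [ 463.5 -313.8   44.8] 51.6 [11. 12. 22.]
   21 [ 463.5 -428.3   40.1] 47.3 [11. 10. 19.]
   22 [398.5 268.3  45.1] 51.4 [ 8.  9. 22.]
   56 [370.7 102.2  29.7] 33.6 [25. 25.  6.]
   23 [ 367.6 -439.5   40.1] 45.8 [11. 11. 15.]
   22 [ 276.7 -393.4   40. ] 45.9 [ 9. 10. 15.]
 red 144 [786.2 -16.8  21.6] [-0.199 -0.98 ] [30. 74. 16.] minmax y pts [788. -54. 
[... 1141 characters left out ...]
 9 [695.2 -31.2  48.3] 57.4 [ 5.  6. 16.]
   5 [590.9  77.2  58.6] 59.2 [ 2. 16.  1.]
   200 [538.1 158.4  42.8] 59.9 [93. 39. 32.]
   36 [403.2 269.9  40.3] 50.0 [13. 11. 21.]
   5 [591.4 130.6  57.3] 59.8 [ 4. 19.  6.]
   38 [472.7 248.6  40.2] 51.6 [12. 12. 24.]
   170 [648.5 121.2  37.3] 47.5 [105.   9.  20.]
 red 107 [436.4  22.9  65.4] [0.011 1.   ] [ 63. 146.  75.] minmax y pts [434. -58.  67.] [439.  88.  71.]
 red 126 [790.8 -19.3  21. ] [0.116 0.993] [23. 71. 32.] minmax y pts [785. -50.  22.] [796.  21.  22.]
 hi 3467 ((509.74951171875, 1.6569671630859375), (317.9949951171875, 164.7840118408203), 88.53469848632812) [[423.0, -155.0], [588.0, -159.0], [596.0, 158.0], [431.0, 163.0]]
```

Run:
```python
import numpy as np,cv2
from vis import *
# ortho height+colour map 1 px = 1mm for tray/tin area, from top
c=dict(np.load("top0.npz"));i=cv2.cvtColor(c["img"],cv2.COLOR_RGB2BGR)[120:300,160:480]
cv2.imwrite("pics/crop_top.png",cv2.resize(i,(800,450),interpolation=cv2.INTER_CUBIC))
```

```text
(no output)
```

View pics/crop_top.png

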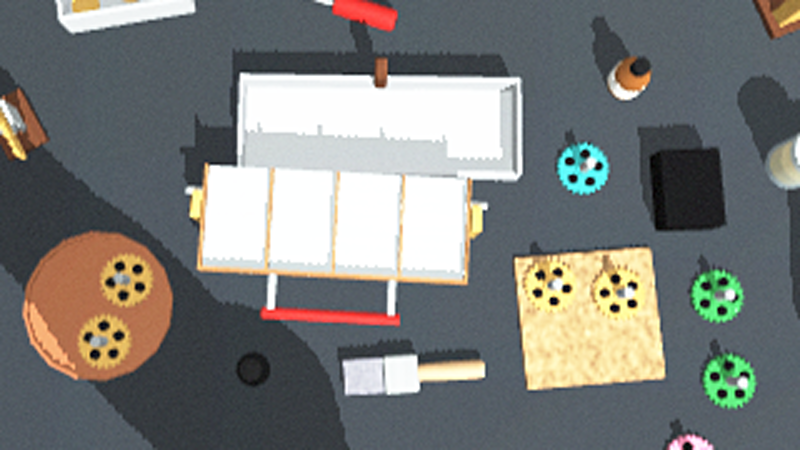

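The enlarged crop confirms four plain brass wheels, two on the platter and two on the mat. The turquoise, green and pink ones are decoys. Next I fit the tray, tin and arbor positions.

```bash
cat >> vis.py <<'E'
def arbor(c,xy,ztop,r=40,P=None):
    """arbor top centre near xy, whose top is at height ztop: top-face points only"""
    P=cloud(c) if P is None else P
    m=(np.abs(P[...,2]-ztop)<5)&(np.hypot(P[...,0]-xy[0],P[...,1]-xy[1])<r)
    b=P[m]; return (b[:,:2].max(0)+b[:,:2].min(0))/2 if len(b)>4 else None, len(b)
E
python3 - <<'E'
import numpy as np,cv2
from vis import *
W=[(467,247),(398.5,268),(470.6,-235),(463.5,-314)]
for n in("top","side"):
    c=dict(np.load(n+"0.npz"));P=cloud(c);X,Y,Z=P[...,0],P[...,1],P[...,2]
    hsv=cv2.cvtColor(c["img"],cv2.COLOR_RGB2HSV).astype(int)
    print(n,[ (a.round(1).tolist() if a is not None else None,k) for a,k in (arbor(c,w,50,20,P) for w in W)])
    # lip edge, bar per y bin
    for nm,m,f in(("lip",(Z>60)&(Z<72)&(X>480)&(X<620),np.max),("bar",((hsv[...,0]<6)|(hsv[...,0]>174))&(hsv[...,1]>180)&(X<460)&(Z>60)&(Z<76),np.median),("nearwall top tin",(Z>24)&(Z<32)&(X>560)&(X<640),np.median),("farwall",(Z>41)&(Z<50)&(X>680)&(X<730),np.median)):
        b=P[m&(Y>-200)&(Y<165)]; ys=np.arange(-200,165,8.);q=[]
        for y in ys:
            s=b[(b[:,1]>=y)&(b[:,1]<y+8)]
            if len(s)>1:q.append((y+4,f(s[:,0])))
        q=np.array(q)
        if len(q)<5: print(nm,"few");continue
        a,bb=np.polyfit(q[:,1-1],q[:,1],1); r=q[:,1]-np.polyval([a,bb],q[:,0]);k=abs(r)<4
        a,bb=np.polyfit(q[k,0],q[k,1],1);print(" ",nm,"slope dx/dy %.4f x(y=0) %.1f"%(a,bb),k.sum(),"y",b[:,1].min().round(1),b[:,1].max().round(1))
    for nm,lo,hi_ in(("endR",-215,-175),("endL",105,140)):
        b=P[(Z>42)&(Z<50)&(X>600)&(X<690)&(Y>lo)&(Y<hi_)]
        a=np.polyfit(b[:,0],b[:,1],1);print(" ",nm,"slope dy/dx %.4f y(x=645) %.1f"%(a[0],np.polyval(a,645)),len(b))
    b=P[(Z>82)&(Z<96)&(X>670)&(X<730)&(abs(Y+30)<40)];print("  lug top",len(b),b.mean(0).round(1) if len(b) else "",b.min(0).round(),b.max(0).round())
    b=P[(Z>62)&(Z<90)&(X>460)&(X<600)&(abs(Y)<190)];print("  tray y",b[:,1].min(),b[:,1].max())
    # ribs: points 72<z<84 away from back
    b=P[(Z>72)&(Z<84)&(X>500)&(X<590)&(abs(Y)<190)];h,e=np.histogram(b[:,1],np.arange(-160,190,4));print("  ribs",[(e[i],h[i]) for i in range(len(h)) if h[i]>5])
    b=P[(Z>72)&(Z<90)&(X>468)&(X<500)&(abs(Y)<190)];a=np.polyfit(b[:,1],b[:,0],1);print("  back",a.round(3))
E
```

```text
top [([467.1, 248.4], 14), ([398.5, 269.5], 15), ([471.2, -235.8], 15), ([464.5, -315.5], 14)]
  lip slope dx/dy 0.0343 x(y=0) 586.2 30 y -155.1 164.3
  bar slope dx/dy 0.0135 x(y=0) 433.3 19 y -60.0 88.2
  nearwall top tin slope dx/dy -0.0051 x(y=0) 595.2 24 y -195.8 119.2
  farwall slope dx/dy -0.0094 x(y=0) 700.5 37 y -194.1 122.4
  endR slope dy/dx 0.0281 y(x=645) -194.6 44
  endL slope dy/dx 0.0175 y(x=645) 121.1 42
  lug top 43 [700.5 -35.8  89.1] [689. -41.  85.] [713. -30.  93.]
  tray y -154.5742259283976 172.7641059078297
  ribs [(np.int64(-136), np.int64(30)), (np.int64(-132), np.int64(7)), (np.int64(-64), np.int64(33)), (np.int64(8), np.int64(31)), (np.int64(80), np.int64(37)), (np.int64(148), np.int64(6)), (np.int64(152), np.int64(35))]
  back [3.10000e-02 4.77517e+02]
side [([470.8, 247.1], 14), ([402.3, 269.1], 13), ([475.1, -235.6], 8), ([468.7, -314.2], 6)]
  lip slope dx/dy 0.0283 x(y=0) 590.4 38 y -156.3 165.0
  bar slope dx/dy 0.0197 x(y=0) 436.3 18 y -57.7 88.3
  nearwall top tin slope dx/dy -0.0146 x(y=0) 597.9 15 y -198.8 164.5
  farwall slope dx/dy -0.0104 x(y=0) 704.1 36 y -197.9 124.5
  endR slope dy/dx 0.0302 y(x=645) -194.5 23
  endL slope dy/dx 0.0095 y(x=645) 121.0 35
  lug top 44 [705.5 -34.9  86.7] [692. -44.  82.] [717. -28.  91.]
  tray y -139.47385033070262 176.04125568846402
  ribs [(np.int64(-140), np.int64(17)), (np.int64(-136), np.int64(21)), (np.int64(-68), np.int64(13)), (np.int64(-64), np.int64(24)), (np.int64(4), np.int64(10)), (np.int64(8), np.int64(34)), (np.int64(76), np.int64(13)), (np.int64(80), np.int64(32)), (np.int64(84), np.int64(7)), (np.int64(148), np.int64(13)), (np.int64(152), np.int64(26))]
  back [2.10000e-02 4.81087e+02]
```

```bash
cat > rob.py <<'E'
import numpy as np
from scipy.spatial.transform import Rotation as Ro
from station import manip
G=manip.grip_depth
PSI=-0.028; H=np.array([564.7,10.4])            # tray yaw, hinge middle (world = top-camera x + 1.9)
ex=np.array([np.cos(PSI),np.sin(PSI)]); ey=np.array([-ex[1],ex[0]])
BIAS=np.array([1.9,0])                           # top camera -> world
def down(phi): return (Ro.from_euler('z',phi)*Ro.from_matrix(np.diag([-1.,1,-1]))).as_rotvec()  # fingers close along angle phi from +y
def tcp(p,rv,d=G): return np.asarray(p,float)+Ro.from_rotvec(rv).apply([0,0,d])   # grasp point -> TCP
def tray(x,y,z): q=H+x*ex+y*ey; return np.array([q[0],q[1],z])
def pocket(i): return tray(-45,(i-1.5)*72,65)
def bar(th,al=0.8):                              # tool pose holding the bar at tilt th
    rv=(Ro.from_euler('z',PSI)*Ro.from_euler('y',-al)*Ro.from_matrix(np.array([[0,-1.,0],[-1,0,0],[0,0,-1]]))).as_rotvec()
    q=tray(-130*np.cos(th)+4*np.sin(th),0,60+130*np.sin(th)+4*np.cos(th)); return q,rv
E
python3 - <<'E'
from rob import *
print("t",manip.observe()["time_s"])
def chk(n,p,rv):
    q=manip.ik(tcp(p,rv),rv); print(n,None if q is None else np.round(q,2))
chk("lug",[702.5,-35.8,68],down(.012)); chk("lug out",[712,7,68],down(PSI)); chk("lug out hi",[712,7,150],down(PSI))
for s in(1,-1):
    for w in [(469,247.7),(400.5,269.5),(473,-235.7),(466.5,-315)]: chk(f"w{s}",[*w,42],down(s*np.pi/2)); chk(" up",[*w,170],down(s*np.pi/2))
    for i in range(4): chk(f"p{s}{i}",pocket(i)+[0,0,36],down(s*np.pi/2+PSI))
for al in(.4,.6,.8):
    for sg in (1,-1):
        for th in(0,.5,1.1):
            q,rv=bar(th,sg*al); M=Ro.from_rotvec(rv).as_matrix(); chk(f"bar {sg*al} {th} z={M[:,2].round(2)} y={M[:,1].round(2)}",q,rv)
E
```

```text
t 0.1
lug [ 0.14  1.12 -0.36  1.07  0.39  1.02  1.34]
lug out [ 0.06  1.13 -0.32  1.03  0.34  1.04  1.28]
lug out hi [ 0.03  1.03 -0.26  0.95  0.24  1.18  1.35]
w1 [-0.29  0.97 -0.49  1.81  0.79  0.57  1.85]
 up [-0.22  0.77 -0.62  1.71  0.57  0.84  2.04]
w1 [-0.46  0.92 -0.37  1.98  0.82  0.4   1.67]
 up [-0.33  0.71 -0.59  1.88  0.58  0.73  1.89]
w1 [ 0.75  1.01 -0.68  1.81  0.98  0.7   2.64]
 up [ 0.84  0.84 -0.87  1.72  0.76  0.97  2.81]
w1 [ 0.92  1.07 -0.79  1.68  0.99  0.84  2.81]
 up [ 0.04  1.11  1.3   1.62 -1.11  1.3  -1.6 ]
p10 [ 0.49  0.9  -0.71  1.79  0.82  0.77  2.46]
p11 [ 0.36  0.9  -0.73  1.81  0.85  0.77  2.29]
p12 [ 0.2   0.89 -0.67  1.8   0.8   0.74  2.2 ]
p13 [ 0.04  0.9  -0.63  1.75  0.74  0.74  2.13]
w-1 [-0.61  0.94  0.12  1.82 -0.24  0.4  -0.32]
 up [-0.66  0.73  0.2   1.73 -0.21  0.71 -0.34]
w-1 [-0.71  0.9   0.09  1.99 -0.27  0.26 -0.39]
 up [-0.77  0.67  0.2   1.89 -0.22  0.6  -0.43]
w-1 [ 0.45  0.93 -0.09  1.82  0.18  0.4   0.23]
 up [ 0.42  0.71 -0.03  1.73  0.03  0.7   0.37]
w-1 [ 0.54  0.96 -0.01  1.7   0.02  0.49  0.52]
 up [ 0.65  0.76 -0.22  1.6   0
[... 1036 characters left out ...]
.71  1.51  2.28]
bar -0.6 0.5 z=[-0.56  0.02 -0.83] y=[-0.83  0.02  0.56] [ 0.37  1.19 -1.09  1.4   0.63  1.61  2.34]
bar -0.6 1.1 z=[-0.56  0.02 -0.83] y=[-0.83  0.02  0.56] [ 0.28  1.15 -1.02  1.11  0.57  1.81  2.5 ]
bar 0.8 0 z=[ 0.72 -0.02 -0.7 ] y=[-0.7   0.02 -0.72] None
bar 0.8 0.5 z=[ 0.72 -0.02 -0.7 ] y=[-0.7   0.02 -0.72] None
bar 0.8 1.1 z=[ 0.72 -0.02 -0.7 ] y=[-0.7   0.02 -0.72] None
bar -0.8 0 z=[-0.72  0.02 -0.7 ] y=[-0.7   0.02  0.72] [ 0.36  1.41 -1.18  1.28  0.69  1.78  2.3 ]
bar -0.8 0.5 z=[-0.72  0.02 -0.7 ] y=[-0.7   0.02  0.72] [ 0.34  1.32 -1.17  1.2   0.62  1.88  2.34]
bar -0.8 1.1 z=[-0.72  0.02 -0.7 ] y=[-0.7   0.02  0.72] [-0.28  1.27  0.85  0.9  -0.57  2.01 -2.76]
```

Fingers pointing forward at the bar need the wrist-flipped branch (j5 near π). I'll try one seed posture high up before relying on it.

Run:
```python
from rob import *
j=manip.observe()["joints"].copy(); 
manip.set_joints([-.1,.3,.1,2.2,3.0,.4,.1])
o=manip.observe(); M=Ro.from_rotvec(o["tcp_rot"]).as_matrix(); print(o["time_s"],o["ee_pos"].round(),"z",M[:,2].round(2),"y",M[:,1].round(2))
flip=Ro.from_euler('z',np.pi)
for al in(.2,.3,.4,.5,.6,.7,.8):
  for half in(0,1):
    r=[]
    for th in(0,.3,.6,.9,1.1):
        q,rv=bar(th,al)
        if half: rv=(Ro.from_rotvec(rv)*flip).as_rotvec()
        k=manip.ik(tcp(q,rv),rv); r.append(None if k is None else k.round(2).tolist())
    print(al,half,[x is not None for x in r],r[0],r[-1])
```

```text
2.825 [615. -44. 411.] z [ 0.86 -0.07 -0.5 ] y [-0.5   0.   -0.86]
0.2 0 [True, True, True, True, True] [-0.1, 0.84, -0.05, 2.36, 2.87, 0.26, 0.11] [0.55, 0.94, -1.35, 1.98, 1.25, 1.11, 1.77]
0.2 1 [True, True, True, True, True] [-0.64, 1.27, 1.3, 2.37, 4.52, 1.2, 1.74] [-0.17, 0.62, 0.12, 2.01, -0.15, 0.32, 0.03]
0.3 0 [False, True, True, True, True] None [0.55, 0.93, -1.35, 2.09, 1.4, 1.06, 1.61]
0.3 1 [False, True, True, True, True] None [-0.14, 0.6, 0.05, 2.11, 0.1, 0.13, -0.23]
0.4 0 [False, False, True, True, True] None [-0.15, 0.6, 0.06, 2.22, 2.86, 0.08, 0.14]
0.4 1 [False, False, True, True, True] None [-0.57, 0.77, 0.86, 2.23, 4.51, 0.55, 1.65]
0.5 0 [False, False, False, True, True] None [-0.14, 0.62, 0.02, 2.33, 2.92, 0.31, 0.07]
0.5 1 [False, False, False, True, True] None [-0.69, 1.01, 1.3, 2.34, 4.39, 1.03, 1.79]
0.6 0 [False, False, False, False, True] None [-0.14, 0.65, -0.0, 2.44, 2.95, 0.55, 0.02]
0.6 1 [False, False, False, False, True] None [-0.47, 0.75, 0.62, 2.45, 3.68, 0.66, 2.45]
0.7 0 [False, False, False, False, False] None None
0.7 1 [False, False, False, False, False] None None
0.8 0 [False, False, False, False, False] None None
0.8 1 [False, False, False, False, False] None None
```

```bash
cat >> rob.py <<'E'
FX=Ro.from_euler('z',np.pi)
def armpose(th,side,lag=0.,half=0,lx=-106,lz=4):
    """pinch the tray's bridge arm (fingers close along hinge y), tool kept square to the tray except for lag"""
    R=Ro.from_euler('z',PSI)*Ro.from_euler('y',th-lag)*Ro.from_matrix(np.diag([-1.,1,-1]))
    if half: R=R*FX
    c,s=np.cos(th),np.sin(th); return tray(lx*c+lz*s,65*side,60-lx*s+lz*c),R.as_rotvec()
E
python3 - <<'E'
from rob import *
from vis import *
for n in("top","side"):
    c=dict(np.load(n+"0.npz"));P=cloud(c);d=P[...,:2]-(H-(BIAS if n=="top" else -BIAS));lx=d@ex;ly=d@ey;Z=P[...,2]
    for s in(1,-1):
        m=(abs(ly-65*s)<9)&(lx>-122)&(lx<-90)&(Z>45); print(n,s,"arm",m.sum(),np.c_[lx[m],ly[m],Z[m]].mean(0).round(1) if m.any() else "",Z[m].round().tolist()[:12])
    m=(lx>-95)&(lx<-78)&(abs(ly)<130);print(n,"backwall z pct",np.nanpercentile(Z[m],[50,90,98]).round(1))
print(manip.observe()["time_s"])
for seed in ([0,.85,0,1.8,0,.5,1.5],):
  manip.set_joints(seed); print(manip.observe()["ee_pos"].round())
  for side in(1,-1):
    for half in(0,1):
      for lag in(0,.2):
        r=[]
        for th in(0,.3,.6,.9,1.0,1.05):
            q,rv=armpose(th,side,lag*th,half); k=manip.ik(tcp(q,rv),rv); r.append(None if k is None else k.round(2).tolist())
        print(side,half,lag,[x is not None for x in r],r[0],r[3],r[-1])
print(manip.observe()["time_s"])
E
```

```text
top 1 arm 39 [-105.7   64.    66.8] [67.0, 67.0, 68.0, 67.0, 66.0, 66.0, 68.0, 66.0, 68.0, 66.0, 68.0, 67.0]
top -1 arm 40 [-103.8  -64.8   67.1] [62.0, 63.0, 64.0, 68.0, 68.0, 73.0, 74.0, 68.0, 65.0, 70.0, 67.0, 68.0]
top backwall z pct [63.4 76.4 78.6]
side 1 arm 29 [-110.1   64.4   65.2] [68.0, 68.0, 64.0, 68.0, 64.0, 66.0, 67.0, 68.0, 70.0, 66.0, 62.0, 64.0]
side -1 arm 30 [-107.7  -65.4   65.8] [68.0, 65.0, 68.0, 66.0, 64.0, 65.0, 65.0, 67.0, 71.0, 74.0, 71.0, 67.0]
side backwall z pct [67.2 75.1 77.3]
2.825
[525. -32.  68.]
1 0 0 [True, True, True, True, False, False] [-0.25, 0.85, 0.02, 2.03, -0.04, 0.26, 1.35] [-0.13, 1.25, -0.03, 0.79, -0.12, 1.98, 1.4] None
1 0 0.2 [True, True, True, True, True, True] [-0.25, 0.85, 0.02, 2.03, -0.04, 0.26, 1.35] [-0.14, 1.12, -0.02, 1.02, -0.1, 1.71, 1.41] [-0.13, 1.23, -0.02, 0.78, -0.12, 1.96, 1.4]
1 1 0 [True, True, True, True, False, False] [-0.61, 0.99, 0.75, 2.04, -1.22, 0.65, -0.6] [-0.25, 1.29, 0.43, 0.8, -0.41, 2.02, -1.51] None
1 1 0.2 [True, True, True, True, True, True] [-0.61, 0.99, 0.75, 2.04, -1.22, 0.65, -0.6] [-0.45, 1.35, 1.15, 1.03, -0.83, 1.99, -1.09] [-0.25, 1.26, 0.43, 0.78, -0.4, 2.0, -1.52]
-1 0 0 [True, True, True, True, False, False] [0.05, 0.84, -0.01, 2.06, 0.03, 0.24, 1.55] [0.04, 1.24, -0.0, 0.83, 0.01, 1.97, 1.58] None
-1 0 0.2 [True, True, True, True, True, True] [0.05, 0.84, -0.01, 2.06, 0.03, 0.24, 1.55] [0.04, 1.11, -0.01, 1.04, 0.01, 1.7, 1.57] [0.04, 1.22, -0.0, 0.81, 0.01, 1.95, 1.58]
-1 1 0 [True, True, True, True, False, False] [-0.3, 0.96, 0.66, 2.07, -1.2, 0.57, -0.34] [-0.11, 1.3, 0.57, 0.84, -0.34, 2.0, -1.26] None
-1 1 0.2 [True, True, True, True, True, True] [-0.3, 0.96, 0.66, 2.07, -1.2, 0.57, -0.34] [-0.29, 1.38, 1.24, 1.06, -0.77, 1.95, -0.84] [-0.12, 1.28, 0.63, 0.82, -0.39, 1.99, -1.24]
5.4667
```

Run:
```python
from rob import *
o=manip.observe(); print("force",o["force"].round(1)); 
manip.line_to(o["ee_pos"]+[0,0,130])
p=np.array([702.5,-35.8,68]); rv=down(.012)
manip.movep(tcp(p+[0,0,70],rv),rv); manip.line_to(tcp(p,rv))
manip.grasp(50); o=manip.observe(); print(o["time_s"],o["ee_pos"].round(1),o["finger_gap"],o["force"].round(1))
T=tray(62.5+53,0,68)
mid=np.array([700,T[1],68])
rv2=down(PSI)
def fr(p,rv): return tcp(p,rv)
manip.line_to(tcp([p[0],T[1],68],rv2),frame=rv2,v=25); print(manip.observe()["force"].round(1))
manip.line_to(tcp(T,rv2),frame=rv2,v=20); o=manip.observe(); print(o["time_s"],o["ee_pos"].round(1),T,o["force"].round(1))
manip.open_gripper(); manip.line_to(tcp(T+[0,0,110],rv2))
w=down(-np.pi/2); manip.movep(tcp([420,269.5,260],w),w)
import cv2
for n in("top","side"):
    c=manip.camera(n); cv2.imwrite(f"pics/{n}1.png",cv2.cvtColor(c["img"],cv2.COLOR_RGB2BGR)); np.savez(n+"1.npz",**c)
from vis import *
for n in("top","side"):
    c=dict(np.load(n+"1.npz"));P=cloud(c);d=P[...,:2]-(H-(BIAS if n=="top" else -BIAS));lx=d@ex;ly=d@ey;Z=P[...,2]
    m=(Z>82)&(Z<96)&(lx>90)&(lx<140)&(abs(ly)<30);print(n,"lug",lx[m].mean(),ly[m].mean(),np.ptp(lx[m]))
    m=(Z>41)&(Z<50)&(lx>85)&(lx<140)&(abs(ly)<155);a=np.polyfit(ly[m],lx[m],1);print(" farwall",a,m.sum())
    for s in(1,-1):
        m=(Z>42)&(Z<50)&(lx>40)&(lx<105)&(abs(ly-158*s)<20);print(" end",np.polyfit(lx[m]-62,ly[m],1) if m.sum()>5 else m.sum())
    m=(Z>61)&(Z<68)&(lx>10)&(lx<40)&(abs(ly)<130);print(" lip max",np.percentile(lx[m],97))
    m=(Z>40)&(lx<-115)&(lx>-145)&(abs(ly)<70);print(" bar lx",np.median(lx[m]),"mid ly",(ly[(Z>55)&(lx<-120)&(lx>-140)&(abs(ly)<90)].max()+ly[(Z>55)&(lx<-120)&(lx>-140)&(abs(ly)<90)].min())/2)
```

```text
force [-0.1  0.5  0.3]
8.5417 [702.8 -35.8  49.6] 0.14770361319170794 [-0.3  0.2  4.9]
[-0.9 -4.3  6.5]
11.675 [680.4   7.4  49.6] [680.15472696   7.16642256  68.        ] [4.4 0.2 6.4]
top lug 115.17707261763925 -0.27431157362651376 23.150745126812964
 farwall [9.33511234e-04 1.16087307e+02] 161
 end [3.63453039e-04 1.57016319e+02]
 end [ 1.10631550e-02 -1.58676088e+02]
 lip max 24.569197431828567
 bar lx -131.56970418573235 mid ly -0.08928510938932988
side lug 117.27026266347836 0.7984800770096381 23.47298706761171
 farwall [-1.13431308e-03  1.15344816e+02] 153
 end [8.60683742e-03 1.56524844e+02]
 end [ 1.91392109e-02 -1.58319491e+02]
 lip max 25.08962772890448
 bar lx -129.81786553229017 mid ly -0.13371956958247466
```

View pics/top1.png

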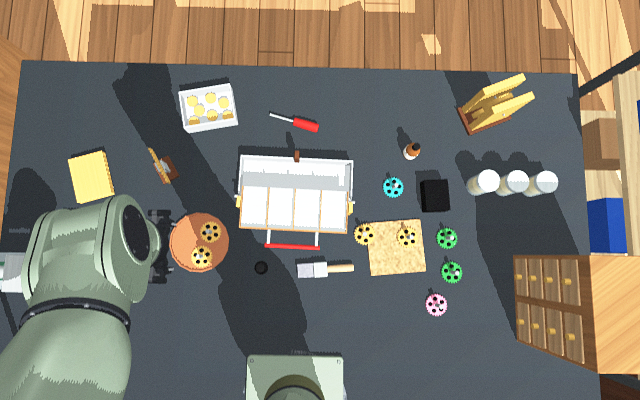

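The tin is square, about 63 mm ahead of the hinge. The near mat wheel was knocked from (380,234) to (364,234), onto the mat's left edge. I'll take the platter wheels first, re-detecting each arbor before its pick.

```bash
cat >> rob.py <<'E'
from vis import *
def pick_place(xy,i,zu=6,phi=-np.pi/2,gz=36,ztop=None,up=175,phi_pick=None):
    """pick wheel with underside at zu at xy (world), set into pocket i"""
    rp=down(phi if phi_pick is None else phi_pick); p=np.array([*xy,zu+gz])
    manip.movep(tcp([*xy,110],rp),rp); manip.line_to(tcp(p,rp)); manip.grasp(30)
    o=manip.observe(); g=o["finger_gap"]
    manip.line_to(tcp([*xy,up],rp),v=200)
    r=down(phi+PSI); q=pocket(i)+[0,0,gz]
    manip.movep(tcp([q[0],q[1],up],r),r)
    g2=manip.observe()["finger_gap"]
    manip.line_to(tcp(q+[0,0,6],r),v=150); manip.line_to(tcp(q+[0,0,1],r),v=30)
    f=manip.observe()["force"].round(1)
    manip.open_gripper(); manip.line_to(tcp([q[0],q[1],up],r),v=200)
    print("pocket",i,"gap",round(g,3),round(g2,3),"force",f,"t",manip.observe()["time_s"])
E
python3 - <<'E'
from rob import *
c=dict(np.load("top1.npz"))
for w in [(467,248),(398.5,269),(467,-190),(464,-315)]:
    for z in(45,50): print(w,z,arbor(c,w,z,35))
a,_=arbor(c,(467,248),50,20)
pick_place(a+BIAS,3)
w=down(-np.pi/2); 
c=manip.camera("top"); a,k=arbor(c,(398.5,269),50,20); print(a,k)
pick_place(a+BIAS,2)
import cv2
c=manip.camera("side"); np.savez("side2.npz",**c); cv2.imwrite("pics/side2.png",cv2.resize(cv2.cvtColor(c["img"],cv2.COLOR_RGB2BGR)[110:280,200:470],None,fx=2.9,fy=2.9,interpolation=cv2.INTER_CUBIC))
E
```

```text
(467, 248) 45 (array([467.26397927, 247.86261367]), 15)
(467, 248) 50 (array([467.26397927, 247.86261367]), 15)
(398.5, 269) 45 (array([398.52765179, 269.00715606]), 15)
(398.5, 269) 50 (array([398.52125489, 269.00715606]), 16)
(467, -190) 45 (array([ 469.04377086, -186.34286796]), 12)
(467, -190) 50 (array([ 470.26919062, -186.34286796]), 13)
(464, -315) 45 (array([ 463.4954313 , -314.65863776]), 15)
(464, -315) 50 (array([ 464.62844118, -314.87382962]), 15)
pocket 3 gap 0.1 0.101 force [-0.9  0.3 -1.1] t 20.5417
None 0Traceback (most recent call last):
  File "<stdin>", line 9, in <module>
TypeError: unsupported operand type(s) for +: 'NoneType' and 'float'
```

Run:
```python
from rob import *
import cv2
S=-BIAS
c=manip.camera("side"); a,k=arbor(c,(402.3,269),50,25); print("side",a,k); np.savez("side2.npz",**c)
cv2.imwrite("pics/side2.png",cv2.resize(cv2.cvtColor(c["img"],cv2.COLOR_RGB2BGR)[110:280,200:470],None,fx=2.9,fy=2.9,interpolation=cv2.INTER_CUBIC))
```

```text
side [400.28689629 268.68478186] 12
```

View pics/side2.png

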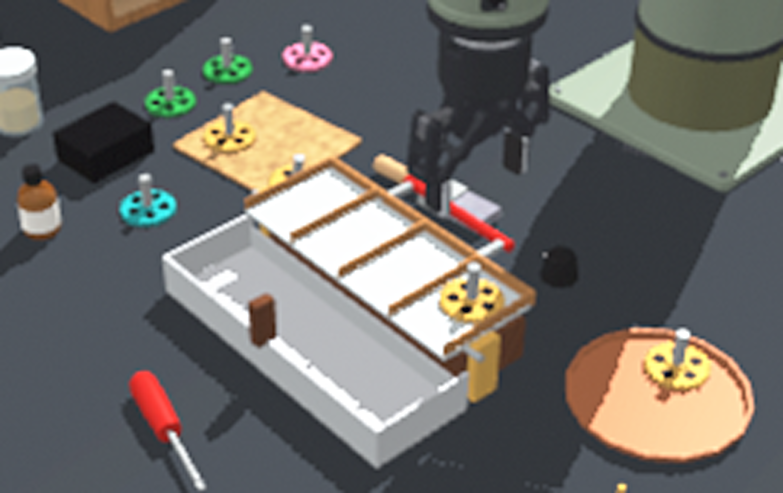

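The first wheel lies flat in the end pocket, crop (470,297). The second platter wheel, crop (678,365), hasn't moved. I continue.

Run:
```python
from rob import *
import cv2
pick_place((400.4,269),2)
w=down(-np.pi/2); manip.movep(tcp([440,230,260],w),w)
ok={}
for n in("top","side"):
    c=manip.camera(n); np.savez(n+"3.npz",**c); B=BIAS if n=="top" else -BIAS; P=cloud(c)
    for nm,w in(("A",(470,-186)),("B",(464,-315))):
        for z in(44,50): print(n,nm,z,[x if x is None or np.isscalar(x) else (x+B).round(1) for x in arbor(c,w,z,30,P)])
        # whole shaft: tilt check
        m=(np.hypot(P[...,0]+B[0]-w[0],P[...,1]-w[1])<32)&(P[...,2]>20)&(P[...,2]<65);b=P[m];print("   zmax",b[:,2].max() if len(b) else None, len(b))
        m=(np.hypot(P[...,0]+B[0]-w[0],P[...,1]-w[1])<27)&(P[...,2]>3)&(P[...,2]<22);b=P[m]
        if len(b)>10: A=np.c_[b[:,:2]-np.array(w),np.ones(len(b))];print("   disc plane",np.linalg.lstsq(A,b[:,2],rcond=None)[0].round(3))
c=dict(np.load("side3.npz"));i=cv2.cvtColor(c["img"],cv2.COLOR_RGB2BGR)[130:240,220:400]
cv2.imwrite("pics/side3.png",cv2.resize(i,None,fx=4.4,fy=4.4,interpolation=cv2.INTER_CUBIC))
```

```text
pocket 2 gap 0.098 0.102 force [ 0.3  0.3 -0.8] t 26.7417
top A 44 [array([ 472.4, -186.3]), 11]
top A 50 [array([ 470.9, -186.2]), 13]
   zmax 50.260395858946815 16
   disc plane [ 0.014 -0.185  9.034]
top B 44 [array([ 465.3, -313.6]), 12]
top B 50 [array([ 466.5, -314.7]), 16]
   zmax 51.768834272592024 25
   disc plane [ 3.0000e-03 -0.0000e+00  1.1213e+01]
side A 44 [array([ 472.1, -185.8]), 13]
side A 50 [array([ 471.5, -186.9]), 6]
   zmax 49.679102470325425 21
side B 44 [array([ 464.2, -318. ]), 14]
side B 50 [array([ 464.1, -317.1]), 6]
   zmax 48.270345421952825 28
   disc plane [-0.017 -0.069 10.325]
```

View pics/side3.png

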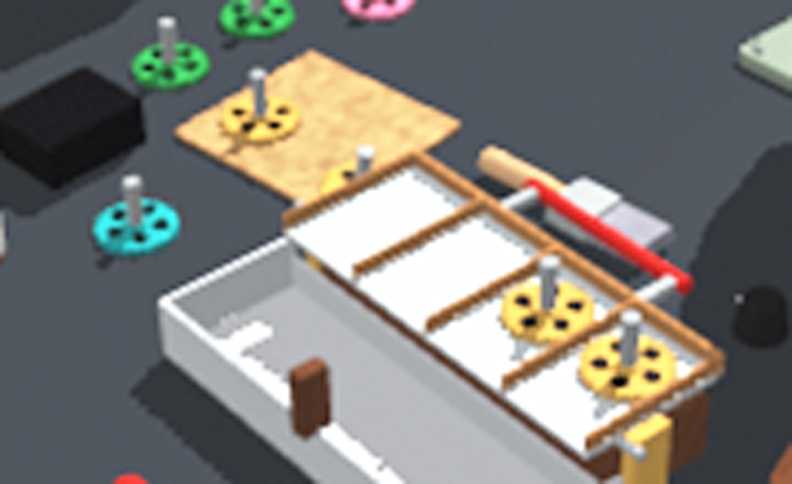

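Wheel A straddles the mat edge, slightly tilted. Closing the fingers along x lets it hang upright. I'll set A in pocket 1 and B in pocket 0.

Run:
```python
from rob import *
import cv2
pick_place((471.5,-186.3),1,zu=3.5)
pick_place((466,-315.3),0)
w=down(-np.pi/2); manip.movep(tcp([430,230,260],w),w)
for n in("top","side"):
    c=manip.camera(n); np.savez(n+"4.npz",**c); B=BIAS if n=="top" else -BIAS; P=cloud(c)
    for i in range(4):
        q=pocket(i)[:2]; a,k=arbor(c,q-B,109,25,P); print(n,i,k,None if a is None else ((a+B-H)@ex).round(1),None if a is None else ((a+B-H)@ey-(i-1.5)*72).round(1))
c=dict(np.load("side4.npz"));i=cv2.cvtColor(c["img"],cv2.COLOR_RGB2BGR)[90:290,180:450]
cv2.imwrite("pics/side4.png",cv2.resize(i,None,fx=2.9,fy=2.9,interpolation=cv2.INTER_CUBIC))
```

```text
pocket 1 gap 0.103 0.103 force [-0.7  1.1 18.5] t 34.35
pocket 0 gap 0.097 0.1 force [-0.1  0.2 -1.3] t 40.6917
top 0 16 -43.6 -0.0
top 1 17 -43.5 0.3
top 2 15 -43.9 0.5
top 3 15 -44.8 0.4
side 0 11 -45.2 -1.3
side 1 14 -43.9 0.8
side 2 13 -43.6 1.8
side 3 12 -45.2 -0.7
```

View pics/side4.png

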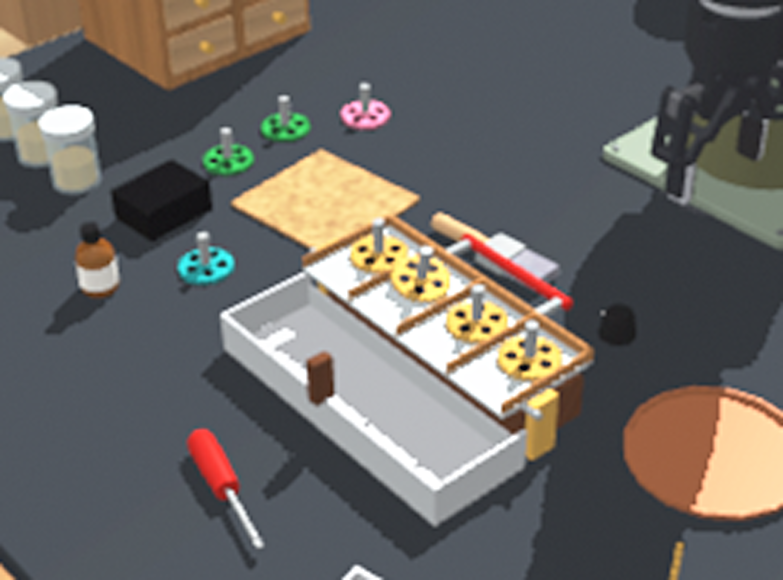

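All four arbors are in their pockets. The placing force on wheel 1 was high, so I compare disc heights before tilting.

Run:
```python
from rob import *
for n in("top","side"):
    c=dict(np.load(n+"4.npz"));P=cloud(c);B=BIAS if n=="top" else -BIAS; hsv=cv2.cvtColor(c["img"],cv2.COLOR_RGB2HSV).astype(int)
    d=P[...,:2]+B-H;lx=d@ex;ly=d@ey;Z=P[...,2]
    for i in range(4):
        x=lx+45;y=ly-(i-1.5)*72;r=np.hypot(x,y);m=(r<29)&(r>9)&(Z>62)&(Z<88)&(hsv[...,1]>100)&(hsv[...,2]>100)
        A=np.c_[x[m],y[m],np.ones(m.sum())];s=np.linalg.lstsq(A,Z[m],rcond=None)[0];t=(r<14)&(Z>85);print(n,i,m.sum(),"slope",s.round(3),"arbor top z",np.percentile(Z[t],90).round(1))
```

```text
top 0 96 slope [-1.1000e-02 -2.1000e-02  6.9939e+01] arbor top z 109.9
top 1 161 slope [-6.0000e-03 -2.1100e-01  7.4548e+01] arbor top z 113.3
top 2 90 slope [2.7000e-02 2.8000e-02 7.0228e+01] arbor top z 109.9
top 3 94 slope [-2.7000e-02  1.2000e-02  7.0162e+01] arbor top z 109.3
side 0 120 slope [-1.0000e-02  4.0000e-03  6.9006e+01] arbor top z 106.6
side 1 142 slope [-2.0000e-03 -2.4100e-01  7.2824e+01] arbor top z 113.6
side 2 153 slope [-8.0000e-03 -1.7000e-02  6.9002e+01] arbor top z 107.7
side 3 173 slope [-1.7000e-02 -1.2000e-02  6.8978e+01] arbor top z 108.0
```

Wheel 1 is propped on the rib, tilted about 0.22 rad with its −y edge high. I regrip it with the fingers closing along y, which squares the arbor, and then set it down until it touches.

Run:
```python
from rob import *
import cv2
r=down(PSI); q=tray(-43.8,-36,0); g=lambda z,y=0:tcp([q[0],q[1]+y,z],r)
manip.movep(g(175),r); manip.line_to(g(130)); manip.line_to(g(105.5),v=60); f0=manip.observe()["force"]
manip.grasp(60); o=manip.observe(); print(o["finger_gap"],o["force"].round(1),o["wrist_torque"].round(2))
manip.line_to(g(140),v=60); manip.hold(.3); fr=manip.observe()["force"]; print("held",fr.round(1))
z=112.
manip.line_to(g(z),v=60)
while z>96:
    z-=1; manip.line_to(g(z),v=20); f=manip.observe()["force"]
    if f[2]-fr[2]>1.2: break
print("touch z",z,f.round(1))
manip.open_gripper(); manip.line_to(g(175)); 
w=down(-np.pi/2); manip.movep(tcp([430,230,260],w),w)
for n in("top","side"):
    c=manip.camera(n);np.savez(n+"5.npz",**c);P=cloud(c);B=BIAS if n=="top" else -BIAS; hsv=cv2.cvtColor(c["img"],cv2.COLOR_RGB2HSV).astype(int)
    d=P[...,:2]+B-H;lx=d@ex;ly=d@ey;Z=P[...,2]
    for i in range(4):
        x=lx+45;y=ly-(i-1.5)*72;rr=np.hypot(x,y);m=(rr<29)&(rr>9)&(Z>62)&(Z<88)&(hsv[...,1]>100)&(hsv[...,2]>100)
        A=np.c_[x[m],y[m],np.ones(m.sum())];s=np.linalg.lstsq(A,Z[m],rcond=None)[0];t=(rr<14)&(Z>100);print(n,i,"slope",s.round(3),"arbor",np.percentile(Z[t],90).round(1),x[t].mean().round(1),y[t].mean().round(1))
print(manip.observe()["time_s"])
```

```text
0.07108733498181645 [ 0.2 -1.   3.2] [-0.06  0.05  0.01]
held [ 0.2 -0.1 -1. ]
touch z 111.0 [ 0.2 -0.4  0.4]
top 0 slope [ 3.0000e-03 -5.0000e-03  7.0251e+01] arbor 109.9 0.7 -0.1
top 1 slope [-3.0000e-03 -2.0300e-01  7.4724e+01] arbor 114.4 0.9 -0.9
top 2 slope [-8.0000e-03 -3.1000e-02  7.0227e+01] arbor 110.1 1.1 0.4
top 3 slope [-2.200e-02 -1.200e-02  7.001e+01] arbor 110.4 0.5 0.1
side 0 slope [-4.0000e-03 -2.0000e-03  6.8657e+01] arbor 108.0 1.1 -0.4
side 1 slope [-1.0000e-03 -2.3900e-01  7.2988e+01] arbor 113.1 2.1 -0.8
side 2 slope [-4.0000e-03 -1.5000e-02  6.9312e+01] arbor 109.1 1.5 0.8
side 3 slope [-2.6000e-02 -2.2000e-02  6.9069e+01] arbor 108.0 0.3 -0.1
50.2583
```

Run:
```python
from rob import *
import cv2
r=down(PSI); q=tray(-43.8,-36,0); g=lambda z,y=0:tcp([q[0],q[1]+y,z],r)
manip.movep(g(175),r); manip.line_to(g(130)); manip.line_to(g(101.5),v=60)
manip.grasp(40); o=manip.observe(); print(o["finger_gap"],o["force"].round(1),o["wrist_torque"].round(2))
manip.line_to(g(150),v=60); manip.hold(.3); fr=manip.observe()["force"]; print("held",fr.round(1))
c=manip.camera("side");i=cv2.cvtColor(c["img"],cv2.COLOR_RGB2BGR)[110:220,270:420]
cv2.imwrite("pics/side6.png",cv2.resize(i,None,fx=5,fy=5,interpolation=cv2.INTER_CUBIC))
```

```text
0.10794383981417771 [-0.5  0.5  2.5] [0.05 0.04 0.  ]
held [ 0.2 -0.1 -1.2]
```

View pics/side6.png

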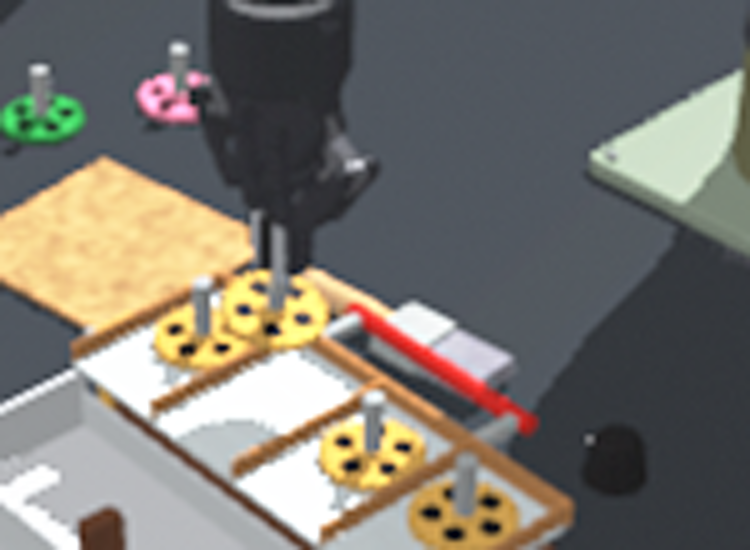

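The wheel is held but still tilted in the pads. I measure the disc plane in hand and tilt the tool to level it.

```bash
cat > disc.py <<'E'
from rob import *
def disc(n="side",near=None,r=45,zl=(90,145)):
    c=manip.camera(n);P=cloud(c)+np.array([*(BIAS if n=="top" else -BIAS),0]);hsv=cv2.cvtColor(c["img"],cv2.COLOR_RGB2HSV).astype(int)
    m=(hsv[...,0]>15)&(hsv[...,0]<32)&(hsv[...,1]>90)&(hsv[...,2]>90)&(np.hypot(P[...,0]-near[0],P[...,1]-near[1])<r)&(P[...,2]>zl[0])&(P[...,2]<zl[1])
    b=P[m]; 
    for _ in range(4):
        mu=b.mean(0);v=np.linalg.svd(b-mu,full_matrices=False)[2][2];v*=np.sign(v[2]);b=b[abs((b-mu)@v)<4]
    k=cv2.minEnclosingCircle(b[:,:2].astype(np.float32))
    return v,mu,k,len(b)
E
python3 - <<'E'
from disc import *
q=tray(-43.8,-36,0)
for _ in range(3):
    v,mu,k,n=disc("side",q[:2]); print(v.round(3),mu.round(1),np.round(k[0],1),round(k[1],1),n)
v,R=disc("side",q[:2])[0],None
o=manip.observe();M=Ro.from_rotvec(o["tcp_rot"]).as_matrix();print("tool z",M[:,2].round(3),"y",M[:,1].round(3),o["ee_pos"].round(1))
E
```

```text
[0.026 0.235 0.972] [522.2 -30.2 122.5] [519.  -34.8] 31.1 181
[-0.013  0.215  0.977] [521.1 -30.3 122.5] [517.7 -32.2] 32.5 185
[-0.006  0.223  0.975] [521.5 -30.6 122.4] [518.7 -32.3] 30.3 190
tool z [-0.  0. -1.] y [ 0.028  1.    -0.   ] [519.9 -24.4 131.3]
```

Run:
```python
from disc import *
r=(Ro.from_euler('x',.12)*Ro.from_rotvec(down(PSI))).as_rotvec()
q=tray(-44.5,-36+3.5,0); g=lambda z,y=0:tcp([q[0],q[1]+y,z],r)
manip.line_to(g(150),frame=r,v=60); manip.hold(.3)
v,mu,k,n=disc("side",q[:2]); print(v.round(3),mu.round(1),"centre ly",((np.array(k[0])-H)@ey+36).round(1),"lx",((np.array(k[0])-H)@ex).round(1))
fr=manip.observe()["force"]; z=107.
manip.line_to(g(z),v=60); manip.hold(.2); 
while z>101:
    z-=1; manip.line_to(g(z),v=20); manip.hold(.1); f=manip.observe()["force"]
    if f[2]-fr[2]>2: break
print("z",z,f.round(1),fr.round(1))
manip.open_gripper(); manip.line_to(g(175),v=100)
w=down(-np.pi/2); manip.movep(tcp([430,230,260],w),w)
for n in("top","side"):
    c=manip.camera(n);np.savez(n+"5.npz",**c);P=cloud(c);B=BIAS if n=="top" else -BIAS; hsv=cv2.cvtColor(c["img"],cv2.COLOR_RGB2HSV).astype(int)
    d=P[...,:2]+B-H;lx=d@ex;ly=d@ey;Z=P[...,2]
    for i in range(4):
        x=lx+45;y=ly-(i-1.5)*72;rr=np.hypot(x,y);m=(rr<29)&(rr>9)&(Z>62)&(Z<88)&(hsv[...,1]>100)&(hsv[...,2]>100)
        A=np.c_[x[m],y[m],np.ones(m.sum())];s=np.linalg.lstsq(A,Z[m],rcond=None)[0];t=(rr<14)&(Z>100);print(n,i,"slope",s.round(3),"arbor",np.percentile(Z[t],90).round(1),x[t].mean().round(1),y[t].mean().round(1))
print(manip.observe()["time_s"])
```

```text
[0.001 0.099 0.995] [521.1 -23.1 122.2] centre ly -2.5 lx -45.1
z 101.0 [ 0.2  0.5 -0.8] [ 0.2 -0.3 -1. ]
top 0 slope [-2.4000e-02  3.0000e-03  7.0131e+01] arbor 110.4 0.6 0.0
top 1 slope [ 1.1000e-02 -1.9000e-02  6.9912e+01] arbor 110.4 0.4 -1.5
top 2 slope [-1.8000e-02 -5.0000e-03  6.9835e+01] arbor 110.3 0.8 0.4
top 3 slope [-2.0000e-02 -1.7000e-02  7.0099e+01] arbor 109.8 0.5 0.1
side 0 slope [-1.7000e-02 -2.6000e-02  6.8744e+01] arbor 108.8 1.1 -0.7
side 1 slope [-2.0000e-03 -1.6000e-02  6.8958e+01] arbor 107.8 1.6 -1.6
side 2 slope [-7.0000e-03  3.0000e-03  6.9123e+01] arbor 107.7 1.0 0.7
side 3 slope [ 1.0000e-03 -3.0000e-03  6.8657e+01] arbor 109.6 1.0 0.7
62.2417
```

All four lie flat, one to a pocket. Now the lift: the fingers pinch the handle's −y bridge arm next to the bar and follow the hinge arc.

Run:
```python
from rob import *
LZ=8
def P(th,up=0):
    p,rv=armpose(th,-1,.2*th,0,lz=LZ); return tcp(p,rv,G-up),rv
w=down(0); manip.movep([455,150,250],w)
p,rv=P(0,90); manip.movep(p,rv); print(manip.observe()["joints"].round(2))
manip.line_to(P(0)[0],v=60); o=manip.observe(); print("down",o["force"].round(1))
manip.grasp(60); o=manip.observe(); print("grip",o["finger_gap"],o["force"].round(1))
for th in np.arange(.07,.36,.07):
    p,rv=P(th); manip.line_to(p,frame=rv,v=30)
o=manip.observe(); print(o["time_s"],o["finger_gap"],o["force"].round(1),o["wrist_torque"].round(2))
c=manip.camera("side"); np.savez("side7.npz",**c)
cv2.imwrite("pics/side7.png",cv2.resize(cv2.cvtColor(c["img"],cv2.COLOR_RGB2BGR)[90:290,180:450],None,fx=2.9,fy=2.9,interpolation=cv2.INTER_CUBIC))
```

```text
[-0.02  0.66  0.1   1.98 -0.13  0.51  1.72]
down [ 0.5 -0.6 -0.4]
grip 0.0008763527270849034 [ 0.1 -0.6 -0.6]
68.85 -0.0060268560332159965 [ 0.  -0.2 -0.9] [-0.01 -0.28  0.05]
```

View pics/side7.png

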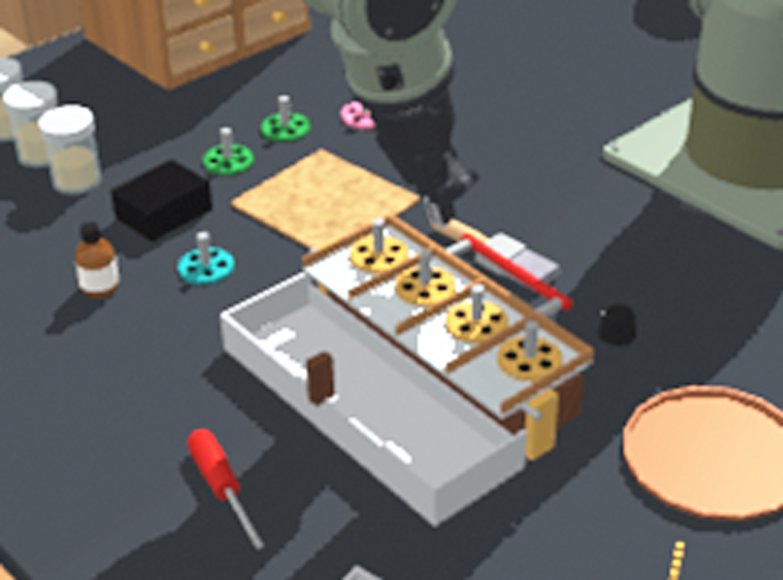

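The gripper closed on nothing (gap 0) and the tray stayed level. I probe the same spot with shut fingers and watch the force.

Run:
```python
from rob import *
o=manip.observe(); print(o["ee_pos"].round(1))
p0,rv=armpose(0,-1,0,0,lz=8)
manip.line_to(tcp(p0,rv,G-60),frame=rv,v=80); manip.hold(.2); f0=manip.observe()["force"]
for u in range(55,-2,-4):
    manip.line_to(tcp(p0,rv,G-u),v=30); manip.hold(.1); o=manip.observe()
    if abs(o["force"]-f0).max()>3: break
print(u,o["ee_pos"].round(1),(o["force"]-f0).round(1))
c=manip.camera("top"); 
cv2.imwrite("pics/top8.png",cv2.resize(cv2.cvtColor(c["img"],cv2.COLOR_RGB2BGR)[170:290,230:390],None,fx=5,fy=5,interpolation=cv2.INTER_CUBIC))
```

```text
[460.5 -51.7  85.7]
-1 [456.9 -51.6  48.3] [-0.5  0.2  0.3]
```

View pics/top8.png

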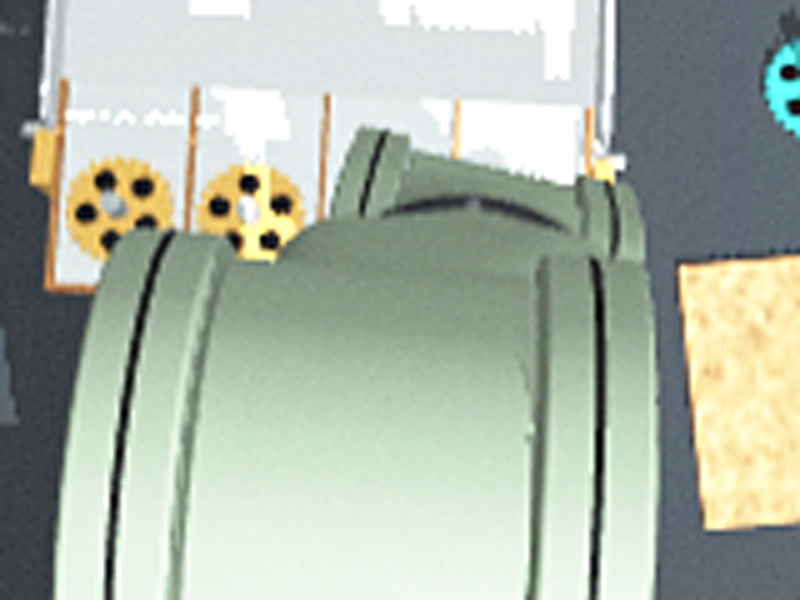

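The bridge arms are visual only, so the bar itself must be held. Plan: pinch it near the fingertips with the tool tilted about 0.25 rad forward (flipped wrist). Then the open tray-side finger clears the back wall.

```bash
cat >> rob.py <<'E'
def barpose(th,al,d=8,y=45,back=0):
    """TCP pose pinching the bar d mm from the finger tips; back = retreat along tool"""
    R=Ro.from_euler('z',PSI)*Ro.from_euler('y',-al)*Ro.from_matrix(np.array([[0,-1.,0],[-1,0,0],[0,0,-1]]))
    p=tray(-130*np.cos(th)+4*np.sin(th),y,60+130*np.sin(th)+4*np.cos(th)); rv=R.as_rotvec(); return tcp(p,rv,d-back),rv
E
python3 - <<'E'
from rob import *
o=manip.observe(); manip.line_to(o["ee_pos"]+[0,0,150]); manip.open_gripper()
manip.set_joints([-.05,.35,.1,2.2,3.0,.4,.1]); o=manip.observe(); print(o["time_s"],o["ee_pos"].round())
for y in(0,45):
  for d in(6,8):
    for al in(.2,.25,.3,.35,.4):
        k=manip.ik(*barpose(0,al,d,y)); print(y,d,al,None if k is None else k.round(2).tolist())
print("arc")
for th in np.arange(0,1.1,.15):
    for al in(.25+.3*th/1.05,.25+.35*th/1.05):
        k=manip.ik(*barpose(th,al)); print(th.round(2),round(al,2),None if k is None else k.round(2).tolist())
for b in(30,60,100,130): k=manip.ik(*barpose(0,.25,back=b)); print(b,None if k is None else k.round(2).tolist())
E
```

```text
80.125 [616. -74. 381.]
0 6 0.2 [-0.1, 0.8, -0.04, 2.36, 2.86, 0.23, 0.12]
0 6 0.25 [-0.1, 0.81, -0.05, 2.42, 2.9, 0.35, 0.07]
0 6 0.3 None
0 6 0.35 None
0 6 0.4 None
0 8 0.2 [-0.1, 0.81, -0.04, 2.36, 2.87, 0.23, 0.12]
0 8 0.25 [-0.1, 0.82, -0.06, 2.42, 2.9, 0.35, 0.07]
0 8 0.3 None
0 8 0.35 None
0 8 0.4 None
45 6 0.2 [-0.22, 0.8, -0.05, 2.34, 2.69, 0.21, 0.17]
45 6 0.25 [-0.22, 0.81, -0.07, 2.4, 2.75, 0.33, 0.1]
45 6 0.3 [-0.14, 0.83, -0.25, 2.45, 2.54, 0.5, 0.28]
45 6 0.35 None
45 6 0.4 None
45 8 0.2 [-0.22, 0.81, -0.05, 2.34, 2.7, 0.22, 0.17]
45 8 0.25 [-0.22, 0.82, -0.07, 2.39, 2.76, 0.33, 0.09]
45 8 0.3 [-0.22, 0.84, -0.1, 2.45, 2.77, 0.46, 0.06]
45 8 0.35 None
45 8 0.4 None
arc
0.0 0.25 [-0.22, 0.82, -0.07, 2.39, 2.76, 0.33, 0.09]
0.0 0.25 [-0.22, 0.82, -0.07, 2.39, 2.76, 0.33, 0.09]
0.15 0.29 [-0.23, 0.78, -0.07, 2.42, 2.76, 0.36, 0.08]
0.15 0.3 [-0.23, 0.78, -0.07, 2.43, 2.77, 0.38, 0.07]
0.3 0.34 [-0.24, 0.73, -0.05, 2.44, 2.77, 0.38, 0.07]
0.3 0.35 [-0.14, 0.74, -0.25, 2.45, 2.48, 0.46, 0.33]
0.45 0.38 [-0.26, 0.7, -0.04, 2.44, 2.77, 0.38, 0.06]
0.45 0.4 None
0.6 0.42 [-0.27, 0.66, -0.02, 2.44, 2.78, 0.39, 0.06]
0.6 0.45 None
0.75 0.46 [-0.28, 0.64, 0.0, 2.43, 2.78, 0.39, 0.06]
0.75 0.5 None
0.9 0.51 [-0.29, 0.62, 0.02, 2.41, 2.79, 0.4, 0.06]
0.9 0.55 None
1.05 0.55 [-0.29, 0.61, 0.03, 2.39, 2.79, 0.42, 0.06]
1.05 0.6 [-0.29, 0.63, 0.01, 2.45, 2.81, 0.54, 0.02]
30 [-0.23, 0.74, -0.06, 2.4, 2.69, 0.26, 0.16]
60 [-0.26, 0.66, -0.02, 2.39, 2.61, 0.17, 0.24]
100 [-0.34, 0.55, 0.11, 2.37, 2.52, 0.02, 0.34]
130 [0.43, 0.74, -1.35, 2.33, 1.3, 0.94, 1.34]
```

Run:
```python
from rob import *
A=lambda th:.25+.27*th/1.05
p,rv=barpose(0,.25,back=60); manip.movep(p,rv); 
manip.line_to(barpose(0,.25)[0],v=40); o=manip.observe(); print("down",o["ee_pos"].round(1),barpose(0,.25)[0].round(1),o["force"].round(1))
manip.grasp(50); o=manip.observe(); print("grip",o["finger_gap"],o["force"].round(1))
if o["finger_gap"]>.05:
    for th in np.arange(.06,.31,.06):
        p,rv=barpose(th,A(th)); manip.line_to(p,frame=rv,v=30)
    o=manip.observe(); print(o["time_s"],o["finger_gap"],o["force"].round(1),o["wrist_torque"].round(2))
c=manip.camera("side")
cv2.imwrite("pics/side9.png",cv2.resize(cv2.cvtColor(c["img"],cv2.COLOR_RGB2BGR)[90:290,180:450],None,fx=2.9,fy=2.9,interpolation=cv2.INTER_CUBIC))
```

```text
down [438.   59.   56.4] [438.   59.   56.2] [0.  1.8 0.6]
grip 0.002220876023387108 [-0.5 -0.3 -0.5]
```

View pics/side9.png

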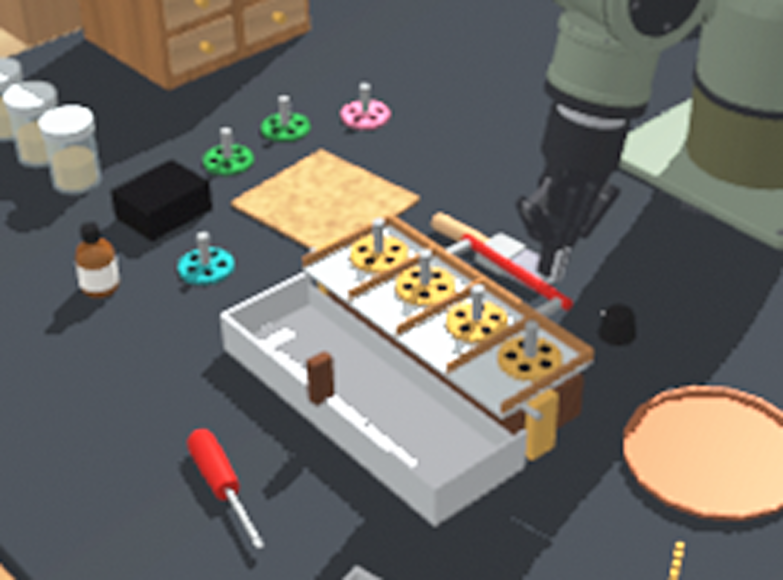

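Run:
```python
from rob import *
o=manip.observe(); print(o["ee_pos"].round(1),o["force"].round(1),o["time_s"])
c=manip.camera("side"); P=cloud(c)+[-1.9,0,0]; hsv=cv2.cvtColor(c["img"],cv2.COLOR_RGB2HSV).astype(int)
red=((hsv[...,0]<6)|(hsv[...,0]>174))&(hsv[...,1]>150)&(P[...,0]<470)&(P[...,0]>400)
for y in range(-60,100,16):
    b=P[red&(abs(P[...,1]-y)<8)]; print(y,len(b),b.mean(0).round(1) if len(b) else "", b.max(0).round(1) if len(b) else "")
print("tcp px",proj(c,[o["ee_pos"]+[1.9,0,0]]).round(1), "bar ends px",proj(c,[tray(-130,75,64)+[1.9,0,0],tray(-130,-75,64)+[1.9,0,0]]).round(1))
i=cv2.cvtColor(c["img"],cv2.COLOR_RGB2BGR)[150:210,330:410]
cv2.imwrite("pics/side10.png",cv2.resize(i,None,fx=9,fy=9,interpolation=cv2.INTER_CUBIC))
```

```text
[438.   59.   56.2] [-0.7  0.1 -0.1] 83.8333
-60 3 [429.8 -55.5  67.1] [433.3 -54.8  68.5]
-44 11 [432.2 -41.8  64.9] [436.3 -37.3  68.1]
-28 12 [432.6 -28.8  65.3] [438.9 -21.   68.7]
-12 13 [434.2 -12.   65.6] [438.3  -5.6  70.1]
4 12 [434.5   3.7  65.1] [438.6  11.1  68.7]
20 13 [435.3  19.7  66.2] [438.5  27.4  70.6]
36 17 [435.4  36.   65. ] [439.1  44.   69.5]
52 17 [435.6  53.   65.8] [439.7  59.5  70.3]
68 15 [435.5  66.3  65.6] [442.1  75.9  71.9]
84 11 [433.9  84.5  64.4] [438.6  86.4  69.9]
tcp px [[367.  192.4]] bar ends px [[375.2 194.9]
 [339.  171.5]]
```

View pics/side10.png

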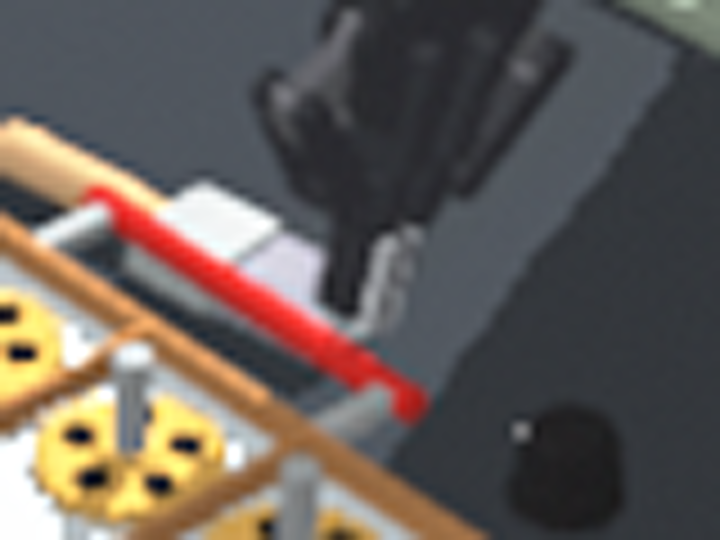

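The visible fingertips seem to end above the bar rather than at the reported TCP. I back off and measure the true tip against the TCP from depth.

Run:
```python
from rob import *
def tip():
    o=manip.observe(); R=Ro.from_rotvec(o["tcp_rot"]).as_matrix()
    for n in("side","top"):
        c=manip.camera(n); P=cloud(c)+np.array([*(BIAS if n=="top" else -BIAS),0]); L=(P-o["ee_pos"])@R; hsv=cv2.cvtColor(c["img"],cv2.COLOR_RGB2HSV)
        for nm,lim in(("closed",25),("open",62)):
            m=(abs(L[...,0])<16)&(abs(L[...,1])<lim)&(L[...,2]>-70)&(L[...,2]<12)
            b=L[m]; print(n,nm,m.sum(), np.percentile(b[:,2],[50,90,97,100]).round(1) if len(b) else "", "ylim",(b[:,1].min().round(),b[:,1].max().round()) if len(b) else "","x",(b[:,0].min().round(),b[:,0].max().round()) if len(b) else "")
p,rv=barpose(0,.25,back=60); manip.line_to(p,v=100); tip()
manip.open_gripper(); tip()
print(manip.observe()["time_s"])
```

```text
side closed 139 [-45.6 -29.5 -25.3 -20.6] ylim (np.float64(-25.0), np.float64(25.0)) x (np.float64(-12.0), np.float64(13.0))
side open 143 [-45.8 -29.5 -25.3 -20.6] ylim (np.float64(-28.0), np.float64(27.0)) x (np.float64(-12.0), np.float64(13.0))
top closed 6 [-39.9 -27.4 -27.1 -27. ] ylim (np.float64(-15.0), np.float64(-7.0)) x (np.float64(8.0), np.float64(12.0))
top open 6 [-39.9 -27.4 -27.1 -27. ] ylim (np.float64(-15.0), np.float64(-7.0)) x (np.float64(8.0), np.float64(12.0))
side closed 0  ylim  x 
side open 181 [-53.7 -39.3 -36.2 -34.6] ylim (np.float64(-59.0), np.float64(60.0)) x (np.float64(-11.0), np.float64(15.0))
top closed 0  ylim  x 
top open 3 [-50.4 -41.2 -39.6 -38.9] ylim (np.float64(-51.0), np.float64(-49.0)) x (np.float64(10.0), np.float64(12.0))
85.6167
```

The real tips end about 21 mm short of the reported TCP, so the earlier grips were only on the top few mm. That explains both misses. I retry the bridge-arm pinch with the corrected depth; the open fingers clear everything there.

Run:
```python
from rob import *
D=33   # TCP beyond the arm centre (tips 12 mm below it)
def P(th,up=0):
    p,rv=armpose(th,-1,.2*th,0,lz=4); return tcp(p,rv,D-up),rv
o=manip.observe(); manip.line_to(o["ee_pos"]+[0,0,100])
manip.set_joints([-.02,.5,.1,1.9,-.13,.6,1.72]); print(manip.observe()["ee_pos"].round())
print([ (k:=manip.ik(*P(t))) is not None and k.round(2).tolist() for t in(0,.5,.9,1.0,1.05,1.08)])
p,rv=P(0,90); manip.movep(p,rv)
manip.line_to(P(0)[0],v=60); o=manip.observe(); print("down",o["ee_pos"].round(1),o["force"].round(1))
manip.grasp(60); o=manip.observe(); print("grip",o["finger_gap"],o["force"].round(1))
if o["finger_gap"]>.03:
    for th in np.arange(.06,.31,.06):
        p,rv=P(th); manip.line_to(p,frame=rv,v=30)
    o=manip.observe(); print(o["time_s"],o["finger_gap"],o["force"].round(1),o["wrist_torque"].round(2))
    c=manip.camera("side")
    cv2.imwrite("pics/side11.png",cv2.resize(cv2.cvtColor(c["img"],cv2.COLOR_RGB2BGR)[90:290,180:450],None,fx=2.9,fy=2.9,interpolation=cv2.INTER_CUBIC))
print(o["time_s"])
```

```text
Traceback (most recent call last):
station.MotionError: the arm cannot follow that straight line within its joint ranges
```

```bash
cat > lift.py <<'E'
from rob import *
D=33   # TCP beyond the arm centre (tips 12 mm below it)
def P(th,up=0):
    p,rv=armpose(th,-1,.2*th,0,lz=4); return tcp(p,rv,D-up),rv
E
python3 - <<'E'
from lift import *
j=manip.observe()["joints"].copy(); j[1]-=.35; manip.set_joints(j); print(manip.observe()["ee_pos"].round())
manip.set_joints([-.02,.45,.1,1.9,-.13,.6,1.72]); print(manip.observe()["ee_pos"].round())
print([ (k:=manip.ik(*P(t))) is not None and k.round(2).tolist() for t in(0,.5,.9,1.0,1.05,1.08)])
p,rv=P(0,90); manip.movep(p,rv)
manip.line_to(P(0)[0],v=60); o=manip.observe(); print("down",o["ee_pos"].round(1),o["force"].round(1))
manip.grasp(60); o=manip.observe(); print("grip",o["finger_gap"],o["force"].round(1))
if o["finger_gap"]>.03:
    for th in np.arange(.06,.31,.06):
        p,rv=P(th); manip.line_to(p,frame=rv,v=30)
    o=manip.observe(); print(o["time_s"],o["finger_gap"],o["force"].round(1),o["wrist_torque"].round(2))
    c=manip.camera("side")
    cv2.imwrite("pics/side11.png",cv2.resize(cv2.cvtColor(c["img"],cv2.COLOR_RGB2BGR)[90:290,180:450],None,fx=2.9,fy=2.9,interpolation=cv2.INTER_CUBIC))
print(o["time_s"])
E
```

```text
[464.  70. 272.]
[496. -45. 253.]
[[0.02, 0.87, 0.05, 2.06, -0.17, 0.21, 1.76], [-0.02, 0.94, 0.13, 1.58, -0.1, 1.04, 1.68], [-0.02, 1.12, 0.15, 1.1, -0.09, 1.65, 1.67], [-0.01, 1.18, 0.15, 0.96, -0.09, 1.81, 1.66], [-0.01, 1.21, 0.15, 0.89, -0.09, 1.89, 1.66], [-0.01, 1.24, 0.15, 0.84, -0.09, 1.94, 1.66]]
down [457.1 -51.6  31.2] [0.3 0.2 0.2]
grip 0.07137774343505074 [-1.2  1.6  6.2]
93.4833 0.07072042167484983 [ 3.6  4.7 -9.8] [ 0.98 -1.09 -0.39]
93.4833
```

```bash
ls -la pics
```

```text
total 6036
drwxr-xr-x 2 agent agent   4096 Dec  2 14:07 .
drwxr-xr-x 3 agent agent   4096 Dec  2 14:07 ..
-rw-r--r-- 1 agent agent 466906 Dec  2 13:53 crop_top.png
-rw-r--r-- 1 agent agent 360517 Dec  2 13:52 side0.png
-rw-r--r-- 1 agent agent 361340 Dec  2 13:58 side1.png
-rw-r--r-- 1 agent agent 327998 Dec  2 14:06 side10.png
-rw-r--r-- 1 agent agent 483930 Dec  2 14:07 side11.png
-rw-r--r-- 1 agent agent 427262 Dec  2 13:59 side2.png
-rw-r--r-- 1 agent agent 394535 Dec  2 13:59 side3.png
-rw-r--r-- 1 agent agent 479322 Dec  2 14:00 side4.png
-rw-r--r-- 1 agent agent 396694 Dec  2 14:02 side6.png
-rw-r--r-- 1 agent agent 480277 Dec  2 14:03 side7.png
-rw-r--r-- 1 agent agent 482568 Dec  2 14:06 side9.png
-rw-r--r-- 1 agent agent 451349 Dec  2 13:52 top0.png
-rw-r--r-- 1 agent agent 458076 Dec  2 13:58 top1.png
-rw-r--r-- 1 agent agent 569180 Dec  2 14:04 top8.png
```

The arm is gripped (gap matches 8 mm) and carries about 10 N. I continue to pouring tilt, checking tray slope and wheels from depth.

```bash
cat > chk.py <<'E'
from rob import *
def check(n="side"):
    c=manip.camera(n); P=cloud(c)+np.array([*(BIAS if n=="top" else -BIAS),0]); hsv=cv2.cvtColor(c["img"],cv2.COLOR_RGB2HSV).astype(int)
    d=P[...,:2]-H; lx=d@ex; ly=d@ey; Z=P[...,2]
    b=(hsv[...,0]>17)&(hsv[...,0]<30)&(hsv[...,1]>120)&(hsv[...,2]>110)
    tin=b&(lx>12)&(lx<150)&(abs(ly)<158)&(Z<62); tr=b&(lx<12)&(lx>-95)&(abs(ly)<140)&(Z>62)
    print(n,"brass px tin",tin.sum(),"tray",tr.sum(),"tin ly bins",np.histogram(ly[tin],np.arange(-160,161,40))[0],"tray ly",np.histogram(ly[tr],np.arange(-144,145,72))[0], "tin z max",np.nanmax(Z[tin]) if tin.any() else None)
    m=(lx>-80)&(lx<25)&(abs(ly-36)<30)&(hsv[...,1]<40)&(hsv[...,2]>90)&(Z>60)
    if m.sum()>30: print("  floor tilt",np.arctan(-np.polyfit(lx[m],Z[m],1)[0]).round(2))
    return c
E
python3 - <<'E'
from lift import *
from chk import check
check()
for th in np.arange(.36,1.051,.0575):
    p,rv=P(th); manip.line_to(p,frame=rv,v=30)
p,rv=P(1.05); manip.line_to(p,frame=rv,v=30)
manip.hold(.8); o=manip.observe(); print(o["time_s"],o["finger_gap"],o["force"].round(1),o["wrist_torque"].round(2))
check(); c=check("top")
c=manip.camera("side")
cv2.imwrite("pics/side12.png",cv2.resize(cv2.cvtColor(c["img"],cv2.COLOR_RGB2BGR)[90:290,180:450],None,fx=2.9,fy=2.9,interpolation=cv2.INTER_CUBIC))
E
```

```text
side brass px tin 0 tray 733 tin ly bins [0 0 0 0 0 0 0 0] tray ly [168 176 183 206] tin z max None
  floor tilt 0.86
99.2 0.07011956228290576 [-2.5  2.9 -2.9] [ 0.38 -0.5  -0.46]
side brass px tin 788 tray 0 tin ly bins [ 16 149  60 135  91 118 147  72] tray ly [0 0 0 0] tin z max 48.54716595984744
  floor tilt 1.09
top brass px tin 47 tray 1 tin ly bins [ 0  0  0  0  0  0  9 38] tray ly [0 0 0 1] tin z max 44.07501634355404
  floor tilt 0.52
```

View pics/side12.png

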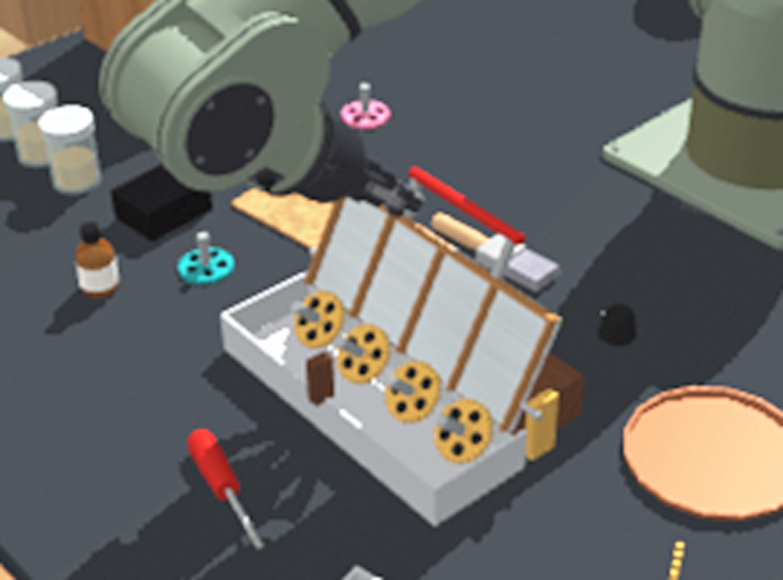

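All four wheels are out of the pockets and in the tin, leaning near the lip. I lower slowly to level, then release and check.

Run:
```python
from lift import *
from chk import check
for th in np.arange(1.0,.0,-.05):
    p,rv=P(th); manip.line_to(p,frame=rv,v=30)
    if abs(th-.5)<.01: check(); print(manip.observe()["force"].round(1))
p,rv=P(.015); manip.line_to(p,frame=rv,v=15)
p,rv=P(0); manip.line_to(p,frame=rv,v=10); manip.hold(.3)
o=manip.observe(); print(o["time_s"],o["finger_gap"],o["force"].round(1)); 
manip.open_gripper(); manip.line_to(P(0,100)[0],v=80)
manip.set_joints([.9,.3,.1,1.6,-.13,.9,1.72])
check(); check("top")
c=manip.camera("side"); np.savez("s13.npz",**c)
cv2.imwrite("pics/side13.png",cv2.resize(cv2.cvtColor(c["img"],cv2.COLOR_RGB2BGR)[90:290,180:450],None,fx=2.9,fy=2.9,interpolation=cv2.INTER_CUBIC)); print(manip.observe()["time_s"])
```

```text
side brass px tin 743 tray 2 tin ly bins [ 21 132  51 128  91 111 140  69] tray ly [2 0 0 0] tin z max 56.10204367361966
  floor tilt 1.41
[-8.3  4.4  8.9]
106.925 0.07141909699940821 [-12.8   5.9  41.3]
side brass px tin 738 tray 0 tin ly bins [ 18 140  56 124  75 108 144  73] tray ly [0 0 0 0] tin z max 43.36265555305532
  floor tilt 0.0
top brass px tin 241 tray 19 tin ly bins [20 38 29 30 32 26 43 23] tray ly [ 8 11  0  0] tin z max 26.104265405272756
  floor tilt 0.0
111.05
```

Run:
```python
from rob import *
from chk import check
L=[]
for n in("top","side"):
    c=manip.camera(n);P=cloud(c);d=P[...,:2]-(H-(BIAS if n=="top" else -BIAS));lx=d@ex;ly=d@ey;Z=P[...,2]
    m=(Z>82)&(Z<96)&(lx>80)&(lx<150)&(abs(ly)<40);L.append((lx[m].mean(),ly[m].mean()))
print(L); l=np.mean(L,0)
rv=down(PSI); p=lambda x,z:tray(x,l[1],z)   # z = TCP height
manip.movep(p(l[0],160),rv); manip.line_to(p(l[0],38),v=100); manip.grasp(50); o=manip.observe(); print(o["finger_gap"],o["force"].round(1))
X=53+97
manip.line_to(p(X,38),v=20); print(manip.observe()["force"].round(1)); manip.hold(.3)
manip.open_gripper(); manip.line_to(p(X,160),v=100)
manip.set_joints([.9,.3,.1,1.6,-.13,.9,1.72]); manip.hold(.3)
for n in("top","side"):
    c=manip.camera(n);P=cloud(c);d=P[...,:2]-(H-(BIAS if n=="top" else -BIAS));lx=d@ex;ly=d@ey;Z=P[...,2]
    m=(Z>82)&(Z<96)&(lx>80)&(lx<180)&(abs(ly)<40);print(n,"tin origin lx",lx[m].mean()-53,ly[m].mean())
    hsv=cv2.cvtColor(c["img"],cv2.COLOR_RGB2HSV).astype(int);b=(hsv[...,0]>17)&(hsv[...,0]<30)&(hsv[...,1]>120)&(hsv[...,2]>110)&(abs(ly)<165)&(lx>-90)&(lx<170)
    print("  brass",np.histogram(lx[b],np.arange(-90,171,20))[0],"zmax",Z[b].max().round(1),"tray bar z",np.nanmedian(Z[(lx>-134)&(lx<-126)&(abs(ly)<55)]).round(1))
cv2.imwrite("pics/side14.png",cv2.resize(cv2.cvtColor(c["img"],cv2.COLOR_RGB2BGR)[90:290,180:450],None,fx=2.9,fy=2.9,interpolation=cv2.INTER_CUBIC)); print(manip.observe()["time_s"])
```

```text
[(np.float64(115.36728882089669), np.float64(-0.4014791820695144)), (np.float64(117.14442341748773), np.float64(0.5483170977774487))]
0.15434047943649334 [0.2 1.4 3.2]
[-11.1  -0.   11. ]
top tin origin lx 95.26048843483429 -0.8530175013404371
  brass [ 27   0  12  44  10   0 146 335 186   0   0   0   0] zmax 83.1 tray bar z 68.2
side tin origin lx 96.30851252927462 -0.31275501043404436
  brass [  0   3  17 110  81   7 184 302 343   2   0   0   0] zmax 76.4 tray bar z 65.1
122.425
```

View pics/side14.png

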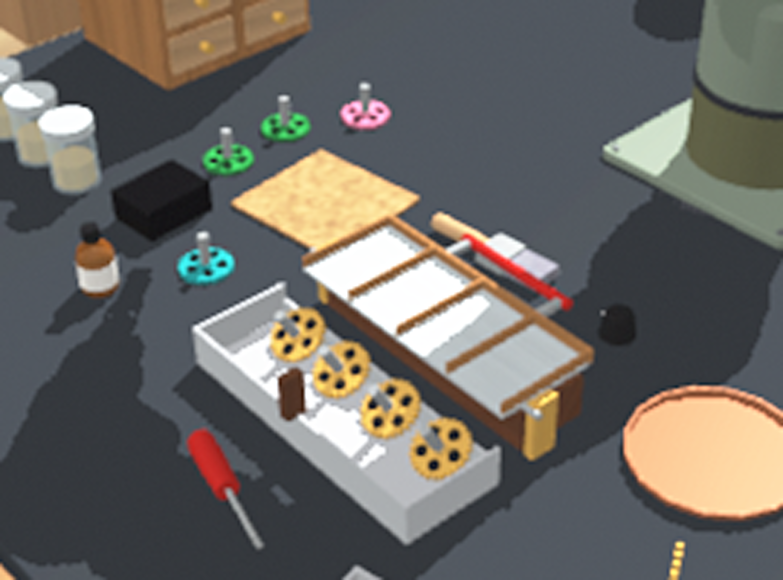

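The four wheels lie in the tin and the tray is level and empty. The tin is clear of the lip at about 96 mm, and the bystanders haven't moved. I hand in.

```bash
python3 -c "
from station import manip
print(manip.finish_job())"
```

```text
the job is handed in; nothing more can be done
None
```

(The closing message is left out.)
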